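# Pack the loan kit for the printing class

## Robot

A 6-joint arm with a two-finger parallel gripper is mounted at the origin on the work surface. World frame = base frame: x ahead of the robot, y to its left, z up, the work surface at z = 0. Lengths are in m, angles in degrees, forces in N, time in s.
With the tool pointing down it reaches from about 0.4 to 0.825 m from the base axis. Payload 7 kg.
Tool frame: the origin (TCP) lies on the mounting face of the last link; the fingertips stand 178 mm ahead of it and the grasp point (between the pads) lies 159 mm ahead of it; z points along the fingers, y is the direction in which the jaws open and shut (so a half turn about z gives the same grasp; the last joint's range is limited). The gripper opens to 88 mm and grips with 3 to 60 N. Pads are 19 mm wide; open, the fingers measure 130 mm over their backs; the gripper's body (78 mm by 193 mm) begins 47 mm behind the grasp point.
Start: joints at [92.08, 20.546, 0.682, 0, -70.136, -16.507], TCP at [0.168, 0.654, 0.405] pointing down, gripper open.
Joint ranges: [-176.03, 176.03], [-82.01, 121.73], [-58.28, 71.71], [-173.87, 95.51], [-174.79, -0.11], [-173.66, 173.66]. Speed limits (degrees/s): [136.94, 136.94, 172.46, 180, 180, 180].

## Interface

Orientations are given as [roll, pitch, yaw] about the fixed x, y, z axes, in that order (R = Rz(yaw) Ry(pitch) Rx(roll)).
In Python, from plant import r gives the robot as it stands. The module is installed in compiled form; this text tells all that it offers.
- The arm moves only by the tool carry_out, never from a script. Its argument "plan" is a list of rows, each a list of 3 entries, a list of its own where there are three numbers: the shift along the tool's x, y, z in m, then the turn, a rotation vector about the tool's x, y, z in degrees, then the closure in counts, from 0 (fully open) to 255 (shut). In form: [[[x, y, z], [ax, ay, az], hand], ...]. A call has 1 to 12 rows; each row shifts and turns the commanded pose from where the row before left it, along the tool's axes as they then stand; what a row does not reach is not made up. A row lasts 1/12 s, in which the tool goes at most 41.7 mm and 7.16 degrees, less where a joint would pass 70% of its speed; a pose out of reach is approached as far as the arm can. A call is refused whole if a number of a shift passes 0.0417 or a number of a turn 7.16, either way. A call with a gripper value outside its range is refused whole. The fingers move at their own pace and stop on an object; "grip_force" is the grip in N (left out, the last holds). Time passes only in rows, so rows that do not move let the fingers close. It gives the time, the measured TCP pose, the force and the opening at its end, in the units of the state.
- r.get_state(): the state, without advancing time (a new reading comes with each control period).
- r.capture(name): name is "scene" or "top" or "wrist"; returns the picture (384x512x3 uint8, red, green, blue); there is no depth.
- r.get_calibration(name): a dict with "K" (3x3 intrinsics, pixels), "rvec" (rotation vector, rad) and "tvec" (3), from world to camera coordinates, as OpenCV has them. Camera axes: x right, y down, z forward; pixel columns grow to the right and rows downward; lengths in m; the calibration is good to about 2 mm. A picture is of the moment at which its call begins: read the wrist's pose just before it. get_calibration takes no time and is no camera call; for the wrist camera it gives the pose at the moment of the call.
- r.close_job(): hands the job in, once; it reports no verdict.
The state is a dict: "time_s": time; "joints": joint angles; "qd": joint speeds; "joint_torque": joint torques, N m; "tcp_pos": TCP position; "eef_rot": TCP orientation; "contact_force": force on the tool from outside, world axes, zero at the start; "moment": the same for the moment, N m; "gripper_width": finger opening in m.
Only numpy, scipy, OpenCV 4.12 (cv2) and the standard library are available. Lean on these libraries where they do the work, as an engineer would, in place of code of your own. Each camera call takes 0.05 s, during which the arm holds its last target. There are 200 camera calls.

## Task

Pack the loan kit for the printing class. Take every short, wide squeegee pack off the display hooks, lifting its hanging end over the hook's upturned tip as you slide it off instead of forcing it, and put them all in the right-hand bay (as the robot sees it) of the open case; stand both small ink jars upright in the left-hand bay; then press the lid down until its catch snaps and it is fully shut. Leave the long narrow knife card on its hook and everything else on the bench where it is.

Things in the scene. Friction and masses are not known exactly. Their poses are not given: they have to be found in the camera images.
- rack: fixed dark steel display rack, 380 mm wide, 250 mm high: two uprights and a crossbar at the back carry three bright wire hooks, 240 mm over the bench, at y = -120, 0 and 120 mm (hook 1, 2, 3), pointing to the rack's own -x, roughly at the robot. Origin on the bench under the crossbar's front, z up. Each 5 mm wire is level from x = 0 to -140 mm, then bent up 41 degrees to its tip
- hook1_tip (a point): centre of the rounded upturned end of hook 1: the wire's centre line bends upward 14 mm behind (at rack x = -140 mm) and 12 mm below this point; axes as the rack's. The wire is 5 mm thick
- hook2_tip (a point): centre of the rounded upturned end of hook 2: the wire's centre line bends upward 14 mm behind (at rack x = -140 mm) and 12 mm below this point; axes as the rack's. The wire is 5 mm thick
- hook3_tip (a point): centre of the rounded upturned end of hook 3: the wire's centre line bends upward 14 mm behind (at rack x = -140 mm) and 12 mm below this point; axes as the rack's. The wire is 5 mm thick
- pack1: rigid clamshell pack with a small squeegee in it, 60 g, 54 mm wide (y), 92 mm high (z), absent (None) in some starts. Origin: middle of its lower edge, z up to its hanging end. Clear box 18 mm thick (x) from z = 0 to 62 mm, above it a 4 mm header, same width, with a centred slot 12 mm wide from z = 69 to 84 mm, whose upper edge rests on the wire; its x runs along the hook. Starts on hook 3, in front
- pack2: pack like pack1, on hook 3 about 43 mm behind pack1's place. Packs can be gripped from above across their 54 mm width, a finger on either side of the hook, about 60 mm above the lower edge
- pack3: pack like pack1, on hook 2, in front. To take a pack off: lift it about 5 mm so that the wire runs through the middle of its slot, slide it out to the bend, then follow the bend up and out. Forced against the hook with over 20 N the header tears
- pack4: pack like pack1, on hook 2 about 43 mm behind pack3's place
- pack5: pack like pack1, on hook 1, in front of the knife card
- knife_card: long narrow card, 34 mm wide, 130 mm high, 18 mm thick, with an ink knife in it, hanging at the back of hook 1; stays there. Origin at the middle of its lower edge, z up
- case: grey carrying case, fixed on the bench, 175 (x) by 285 (y) by 102 mm high, walls and floor 5 mm. Origin: centre of its underside; front faces its own -x, roughly at the robot; y to the left. A divider 75 mm high at y = 0 makes two bays, each 165 by 135 mm, 97 mm deep: the right-hand one (y below 0) for packs, the left-hand one for jars. Lid hinged along the far (+x) rim
- pack_bay (a point): centre of the inner floor of the right-hand bay; axes as the case's
- jar_bay (a point): centre of the inner floor of the left-hand bay; axes as the case's. A low cross wall (4 mm thick, 40 mm high, along y) at case x = -8 mm parts this bay into two pockets that each take a jar: front 72 mm and back 88 mm long in x
- lid (a joint): opening of the lid in rad: 0 shut, 1.57 upright, at most 2.0. Starts open, leaning a little away from the robot; a stiff hinge (0.34 N m) keeps it where it is left. Coming down it stops at about 0.06 rad on a spring roller catch at the middle of the front wall; a press of about 8 N near its free edge takes it past, and the catch then holds it shut
- lid_hinge (a point): middle of the lid's hinge line (along the case's y), 103 mm over the case's underside; turns with the lid: x along the lid from its free edge to the hinge, z out of its outer face
- lid_edge (a point): on the lid's outer face, on its middle line, 165 mm from the hinge line: where to push and press it. The lid is 189 mm from hinge to free edge, 289 mm wide, 8 mm thick; a 20 mm steel tongue hangs from the middle of its free edge
- jar1: small closed ink jar, 60 mm in diameter, 66 mm high, about 160 g, clear with a paper label and a white cap; stands on the bench. Origin at the centre of its underside, z up
- jar2: small closed ink jar, 60 mm in diameter, 66 mm high, about 160 g, clear with a paper label and a white cap; stands on the bench. Origin at the centre of its underside, z up
- tape_roll: bystander, leave alone: roll of paper tape lying flat, 90 mm across, 24 mm high; origin under its middle
- wood_squeegee: bystander, leave alone: wooden hand squeegee lying flat, 190 mm wide; origin under its middle
- spray_can: bystander, leave alone: aluminium can, 52 mm across, 150 mm high; origin under its middle
- ink_tub: bystander, leave alone: wide low ink tub, 92 mm across, 60 mm high (not one of the two small jars); origin under its middle
- ink_spatula: bystander, leave alone: spatula lying on the bench, 200 mm long; origin under its middle

How it is judged (in metres and radians):
On the way, in this order (a step that is already met when the one before it is completed fails the run):
1. every squeegee pack is in the right-hand bay and both jars stand in the left-hand bay (x of pack1 in the frame of case between -0.0845 and 0.0845 m and y of pack1 in the frame of case between -0.139 and -0.002 m and z of pack1 in the frame of case between 0 and 0.095 m and x of pack2 in the frame of case between -0.0845 and 0.0845 m and y of pack2 in the frame of case between -0.139 and -0.002 m and z of pack2 in the frame of case between 0 and 0.095 m and x of pack3 in the frame of case between -0.0845 and 0.0845 m and y of pack3 in the frame of case between -0.139 and -0.002 m and z of pack3 in the frame of case between 0 and 0.095 m and x of pack4 in the frame of case between -0.0845 and 0.0845 m and y of pack4 in the frame of case between -0.139 and -0.002 m and z of pack4 in the frame of case between 0 and 0.095 m and x of pack5 in the frame of case between -0.0845 and 0.0845 m and y of pack5 in the frame of case between -0.139 and -0.002 m and z of pack5 in the frame of case between 0 and 0.095 m and x of jar1 in the frame of case between -0.0845 and 0.0845 m and y of jar1 in the frame of case between 0.002 and 0.139 m and z of jar1 in the frame of case between 0 and 0.02 m and angle between each of jar1, jar2's own z axis and vertical below 0.25 rad and x of jar2 in the frame of case between -0.0845 and 0.0845 m and y of jar2 in the frame of case between 0.002 and 0.139 m and z of jar2 in the frame of case between 0 and 0.02 m), for 0.3 s.
2. the lid is pressed fully shut past its catch (value of joint lid below 0.03 rad), for 0.3 s.
At the end, for the whole second after the job is handed in: every squeegee pack present lies or stands inside the case's right-hand bay and both jars stand in its left-hand bay within about 15 degrees of upright, all at rest and released, with the lid held shut by its catch (lid joint below 0.03 rad) (all of step 1 and value of joint lid below 0.03 rad and linear speed of each of pack1, pack2, pack3, pack4, pack5, jar1, jar2 below 0.03 m/s); the robot touches nothing.
It fails at once if a squeegee pack is forced against its hook with more than 20 N, which tears the hanging hole (contact force between any of pack1, pack2, pack3, pack4, pack5 and rack above 20 N).
It fails at once if a bystander (the knife card, the tape roll, the wooden squeegee, the spray can, the ink tub, the spatula) is moved more than 5 cm (distance of any of knife_card, tape_roll, wood_squeegee, spray_can, ink_tub, ink_spatula from where it was at the start of the episode above 0.05 m).
Of pack1, pack2, pack3, pack4, pack5 only 3 to 4 are there at a start; the rules pass over those that are not, and their reading is None.
At some moment in a run one of jar1, jar2 may be knocked a few centimetres aside while the robot is not near it.
It also fails if it takes over 210 s, if anything falls off the work surface, if the arm or the gripper's body presses on something with over 40 N, if the wrist force passes 120 N, or if a joint passes its speed limit or range.

## Working session

There is one attempt and no reset: what is moved stays moved. The work goes in short steps, Python scripts to look and compute and a tool call to move; the robot and the scene stay as the last step left them, time stands still between calls to the robot, and variables do not carry over. Pictures are saved under pics/ and viewed, about 12 in all and at most 16, crops included, and the job is handed in when it is done.

Besides the shell and the picture viewer there is one more tool, called after "Call:" by a JSON object that holds its "name" and its "arguments". carry_out: Moves the arm, as the interface text tells. Its arguments: {"type":"object","properties":{"plan":{"type":"array","items":{"type":"array"}},"grip_force":{"type":"number"}},"required":["plan"]}

```bash
mkdir -p pics; cat > h.py <<'E'
import numpy as np, cv2
from plant import r
from scipy.spatial.transform import Rotation as R
def snap(n,f): 
    im=r.capture(n); cv2.imwrite('pics/'+f,im[:,:,::-1].copy()); return im
def cal(n):
    c=r.get_calibration(n); return np.array(c['K'],float),cv2.Rodrigues(np.array(c['rvec'],float))[0],np.array(c['tvec'],float).ravel()
def back(n,uv,z,c=None):
    K,Rm,t=c or cal(n); o=-Rm.T@t; d=Rm.T@np.linalg.inv(K)@np.array([*uv,1.]); return o+d*(z-o[2])/d[2]
def proj(n,P,c=None):
    K,Rm,t=c or cal(n); q=K@(Rm@np.asarray(P,float)+t); return q[:2]/q[2]
def st():
    s=r.get_state(); print({k:np.round(v,3).tolist() for k,v in s.items() if k in('time_s','joints','tcp_pos','eef_rot','contact_force','gripper_width')}); return s
E
python3 - <<'E'
from h import *
st()
a=snap('scene','s0.png');b=snap('top','t0.png')
for n in('scene','top'):
    K,Rm,t=cal(n);print(n,K.round(1).tolist(),(-Rm.T@t).round(3),Rm.round(2).tolist())
for n,i in(('s1.png',a),('t1.png',b)): cv2.imwrite('pics/'+n,cv2.resize(i,(800,600),interpolation=cv2.INTER_CUBIC)[:,:,::-1])
E
```

```text
{'time_s': 0.0, 'joints': [92.082, 20.591, 0.634, -0.021, -70.135, -16.508], 'tcp_pos': [0.168, 0.654, 0.404], 'eef_rot': [179.906, -0.007, -14.434], 'contact_force': [0.289, 1.169, 0.597], 'gripper_width': 0.088}
scene [[439.9, 0.0, 264.6], [0.0, 439.9, 188.4], [0.0, 0.0, 1.0]] [ 0.67  -0.973  0.991] [[0.99, 0.14, -0.01], [0.08, -0.66, -0.75], [-0.11, 0.74, -0.66]]
top [[383.0, 0.0, 246.9], [0.0, 383.0, 194.6], [0.0, 0.0, 1.0]] [ 0.43  -0.009  1.28 ] [[-0.03, -1.0, 0.03], [-1.0, 0.02, -0.09], [0.09, -0.03, -1.0]]
```

View pics/s1.png

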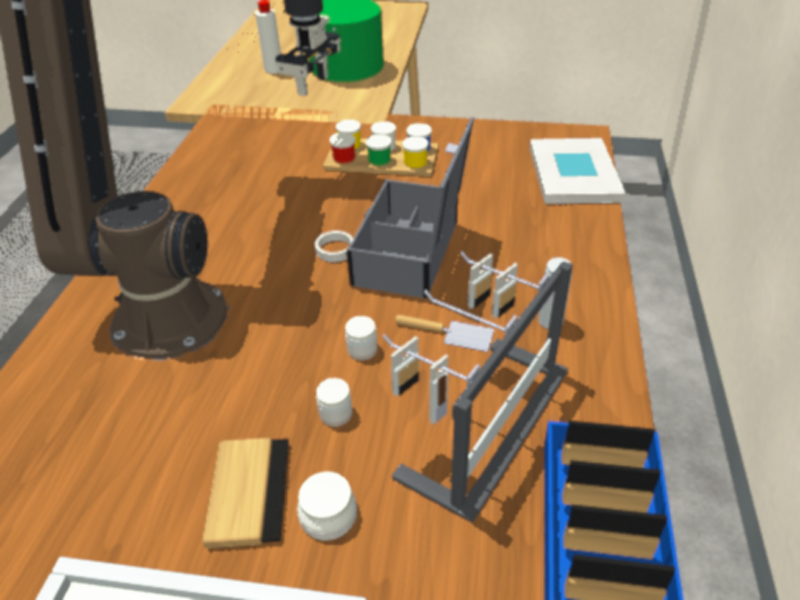

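View pics/t1.png

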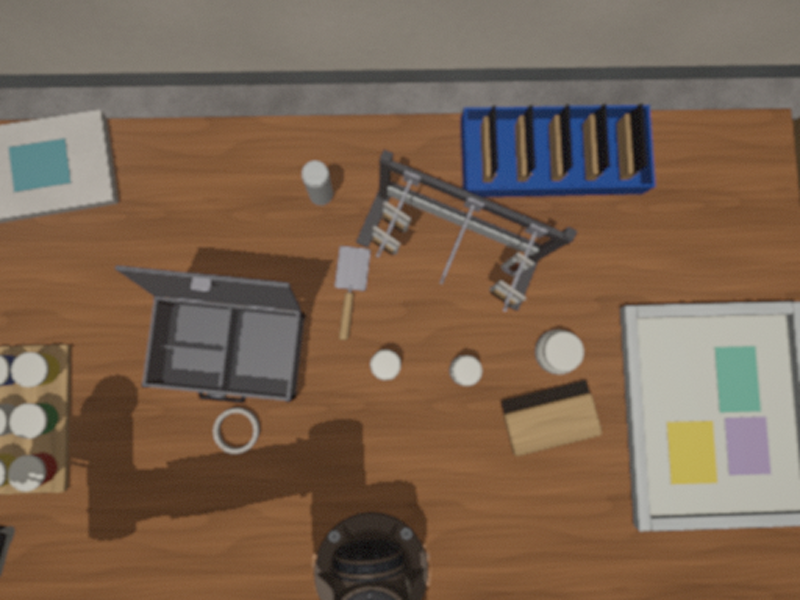

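The top view shows the rack, with packs at (385,237) and (397,212) on hook 3, none on hook 2, and one pack plus the knife card on hook 1 at (508,293) and (520,258). It also shows the case at (225,345), and jars at (386,364) and (466,370). I'll zoom in for accurate pixels.

```bash
python3 - <<'E'
import cv2,numpy as np
t=cv2.imread('pics/t0.png');s=cv2.imread('pics/s0.png')
def crop(i,x,y,w,h,k,f):
    c=cv2.resize(i[y:y+h,x:x+w],None,fx=k,fy=k,interpolation=cv2.INTER_CUBIC)
    for u in range((x+19)//20*20,x+w,20):
        cv2.line(c,((u-x)*k,0),((u-x)*k,5),(0,255,255),1);cv2.putText(c,str(u),((u-x)*k,14),0,.35,(0,255,255))
    for v in range((y+19)//20*20,y+h,20):
        cv2.line(c,(0,(v-y)*k),(5,(v-y)*k),(0,255,255),1);cv2.putText(c,str(v),(6,(v-y)*k+4),0,.35,(0,255,255))
    cv2.imwrite('pics/'+f,c)
crop(t,220,90,155,110,5,'c1.png')
crop(t,70,160,130,118,5,'c2.png')
crop(s,215,150,160,118,5,'c3.png')
E
```

```text
(no output)
```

View pics/c1.png

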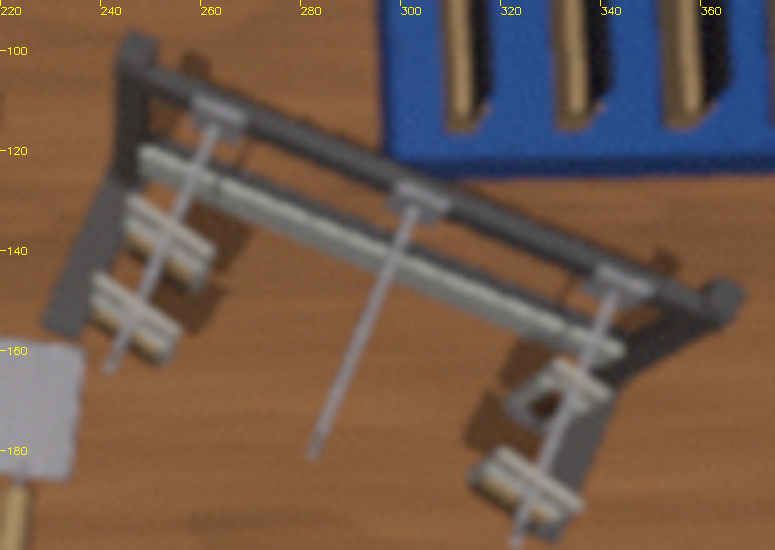

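View pics/c2.png

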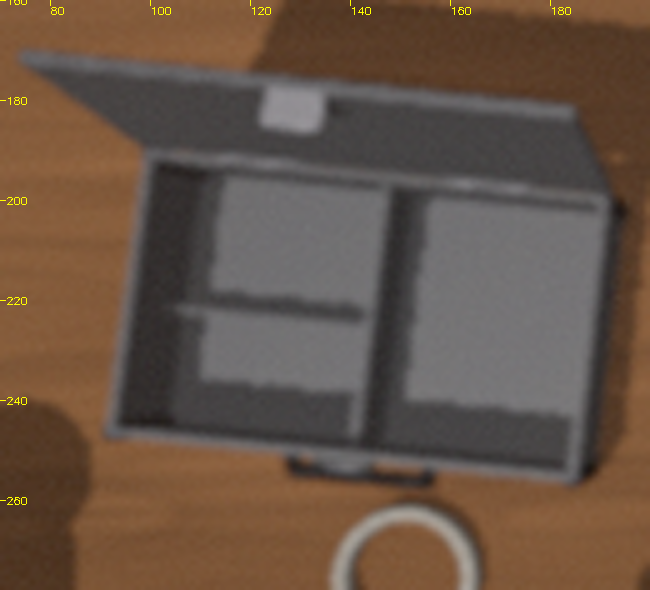

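View pics/c3.png

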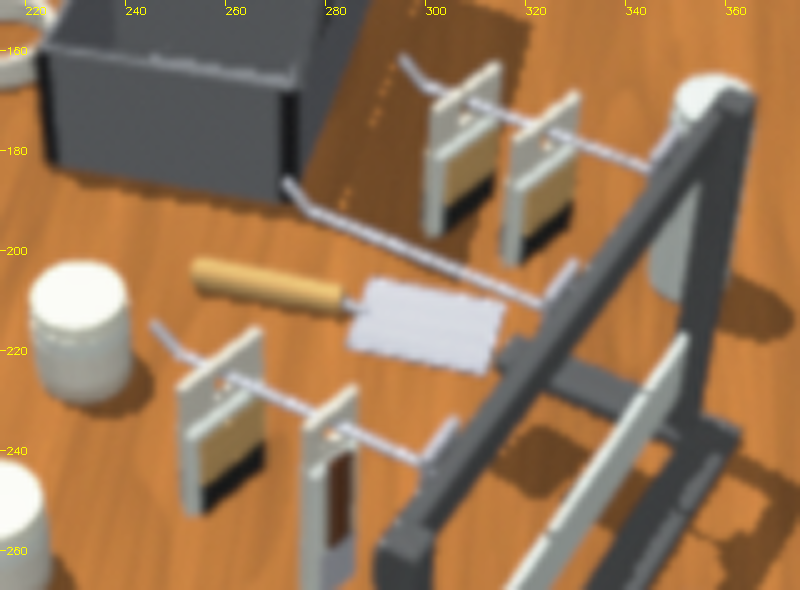

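```bash
cat > fit.py <<'E'
from h import *
from scipy.optimize import least_squares as ls
T,S=cal('top'),cal('scene')
def fr(p,q): c,s=np.cos(p[2]),np.sin(p[2]); return [p[0]+c*q[0]-s*q[1],p[1]+s*q[0]+c*q[1],q[2]]
def fit(obs,x0,name):
    f=lambda p:np.concatenate([proj(0,fr(p,q),c)-uv for c,q,uv in obs])
    s=ls(f,x0,loss='soft_l1');print(name,s.x.round(4),np.degrees(s.x[2]).round(2),f(s.x).round(1).tolist());return s.x
tip=lambda y:(-.156,y,.2535); bend=lambda y:(-.14,y,.24)
rack=fit([(T,tip(.12),(241.2,163.6)),(T,tip(0),(282,181)),(T,tip(-.12),(323,198.6)),
 (S,tip(.12),(295.2,161.2)),(S,tip(0),(271.8,186.2)),(S,tip(-.12),(245.6,214.2)),
 (S,bend(.12),(299.6,167.2)),(S,bend(0),(277,191.6)),(S,bend(-.12),(250.2,220))],[.75,-.1,-.3],'rack')
g=lambda u,v:(70+u/5-.4,160+v/5-.4)
a,b=.0875,.1425
case=fit([(T,(a,b,.102),g(145,155)),(T,(a,-b,.102),g(607,195)),(T,(-a,-b,.102),g(577,480)),(T,(-a,b,.102),g(108,432)),
 (S,(-a,-b,.102),(223,159.2)),(S,(-a,-b,0),(224.6,182))],[.45,.35,-.1],'case')
if __name__=='__main__':
    for p,q in(((247,233),(230.2,208)),((298.2,236.8),(213,248))): print('jar',back(0,p,.066,T).round(3),back(0,q,.066,S).round(3))
    # packs: header top centre z=.24-.0025+... slot top z=84 rests on wire top .2425 -> origin z .1585, top .2505
    h=lambda u,v:(220+u/5-.4,90+v/5-.4)
    inv=lambda P:(np.array([[np.cos(rack[2]),np.sin(rack[2])],[-np.sin(rack[2]),np.cos(rack[2])]])@(P[:2]-rack[:2])).round(4)
    for n,(u,v) in dict(p1=(140,300),p2=(174,222),p5=(540,482),kn=(583,380)).items():
        print(n,inv(back(0,h(u,v),.2505,T)))
    k=lambda u,v:(215+u/5-.4,150+v/5-.4)
    for n,l in dict(p1=((433,105),(500,65)),p2=((512,135),(577,95)),p5=((182,390),(258,333)),kn=((305,425),(354,388))).items():
        print(n,[inv(back(0,k(*x),.2505,S)).tolist() for x in l])
    for n,q in dict(tape=((148,582)),).items(): print(n,back(0,g(*q),0.0,T))
    print('pts',{n:np.round(fr(rack,(x,y,0))[:2],4).tolist() for n,x,y in(('h3',-.14,.12),('h1',-.14,-.12),('h3r',0,.12))})
E
python3 fit.py
```

```text
rack [ 0.7023 -0.1988 -0.43  ] -24.64 [0.1, 0.7, 0.0, 0.6, -0.1, 0.5, 0.1, 0.0, 0.2, -0.4, -0.3, -0.2, 0.6, -0.2, 0.3, 0.4, 0.8, 0.5]
case [ 0.464   0.2817 -0.1224] -7.01 [-0.1, -1.0, 0.3, 0.1, -0.1, 0.3, -0.4, 0.9, -0.1, 0.1, 0.5, 0.7]
jar [ 0.424 -0.04   0.066] [ 0.42  -0.038  0.066]
jar [ 0.407 -0.202  0.066] [ 0.404 -0.2    0.066]
p1 [-0.1114  0.1204]
p2 [-0.064   0.1203]
p5 [-0.1174 -0.119 ]
kn [-0.0558 -0.1197]
p1 [[-0.1244, 0.0963], [-0.1102, 0.1456]]
p2 [[-0.0771, 0.0963], [-0.0631, 0.1442]]
p5 [[-0.1212, -0.1473], [-0.1114, -0.0974]]
kn [[-0.0615, -0.1358], [-0.0544, -0.1042]]
tape [0.29658406 0.44388825 0.        ]
pts {'h3': [0.6251, -0.0314], 'h1': [0.525, -0.2496], 'h3r': [0.7523, -0.0898]}
```

```bash
cat > go.py <<'E'
import sys,io,contextlib
with contextlib.redirect_stdout(io.StringIO()): from fit import *
Rk=np.array([*rack]);Cs=np.array([*case])
def rk(x,y): return np.array(fr(Rk,(x,y,0))[:2])
def cs(x,y): return np.array(fr(Cs,(x,y,0))[:2])
YR,YC=np.degrees(Rk[2]),np.degrees(Cs[2])
def need(xy,z=None,yaw=None,name=''):
    s=r.get_state();p=np.array(s['tcp_pos']);e=R.from_euler('xyz',s['eef_rot'],degrees=True)
    d=np.array([xy[0]-p[0],xy[1]-p[1],(z if z is not None else p[2])-p[2]])
    t=e.inv().apply(d)
    out=[name,'tool shift mm',(t*1e3).round(1).tolist()]
    if yaw is not None:
        tgt=R.from_euler('xyz',[180,0,yaw],degrees=True)
        out+=['turn',np.degrees((e.inv()*tgt).as_rotvec()).round(2).tolist()]
        out+=['shift after turn',(tgt.inv().apply(d)*1e3).round(1).tolist()]
    print(*out)
E
python3 - <<'E'
from go import *
g=rk(-.114,.12);print(YR,YC,g,rk(-.115,-.12),rk(-.068,.12),cs(.04,-.07),cs(-.046,.07))
need(g,.54,YR,'p1')
E
```

```text
-24.63907864718948 -7.013206659018075 [ 0.64868493 -0.04224692] [ 0.54771978 -0.25997849] [ 0.69049672 -0.06142436] [0.495116  0.2073414] [0.42685319 0.35679437]
p1 tool shift mm [638.8, 554.3, -135.3] turn [0.08, -0.02, 10.21] shift after turn [726.9, 432.1, -136.2]
```

Call:
{"name": "carry_out", "arguments": {"plan": [[[0,0,-0.034],[0,0,2.55],0],[[0,0,-0.034],[0,0,2.55],0],[[0,0,-0.034],[0,0,2.55],0],[[0,0,-0.034],[0,0,2.55],0],[[0.033,0.0195,0],[0,0,0],0],[[0.033,0.0195,0],[0,0,0],0],[[0.033,0.0195,0],[0,0,0],0],[[0.033,0.0195,0],[0,0,0],0],[[0.033,0.0195,0],[0,0,0],0],[[0.033,0.0195,0],[0,0,0],0],[[0.033,0.0195,0],[0,0,0],0],[[0.033,0.0195,0],[0,0,0],0]], "grip_force": 10}}

```text
time_s: 1.1
tcp_pos: [0.3437, 0.4, 0.5405]
eef_rot: [180.0, 0.0, -24.6]
contact_force: [1.1, 0.2, -0.0]
gripper_width: 0.0874
```

Call:
{"name": "carry_out", "arguments": {"plan": [[[0.033,0.0195,0],[0,0,0],0],[[0.033,0.0195,0],[0,0,0],0],[[0.033,0.0195,0],[0,0,0],0],[[0.033,0.0195,0],[0,0,0],0],[[0.033,0.0195,0],[0,0,0],0],[[0.033,0.0195,0],[0,0,0],0],[[0.033,0.0195,0],[0,0,0],0],[[0.033,0.0195,0],[0,0,0],0],[[0.033,0.0195,0],[0,0,0],0],[[0.033,0.0195,0],[0,0,0],0],[[0.033,0.0195,0],[0,0,0],0],[[0.033,0.0195,0],[0,0,0],0]]}}

```text
time_s: 2.1
tcp_pos: [0.6063, 0.0223, 0.5404]
eef_rot: [180.0, 0.0, -24.6]
contact_force: [0.4, 0.6, 0.0]
gripper_width: 0.0881
```

```bash
python3 - <<'E'
from go import *
st(); need(rk(-.114,.12),.3775,YR,'p1')
c=cal('wrist'); im=snap('wrist','w0.png')
np.save('w0.npy',np.array([*c[0].ravel(),*c[1].ravel(),*c[2]]))
print((-c[1].T@c[2]).round(3),c[1].round(2).tolist())
cv2.imwrite('pics/w0b.png',cv2.resize(im,(768,576),interpolation=cv2.INTER_CUBIC)[:,:,::-1])
for q in((-.154,.12,.252),(-.14,.12,.24),(-.02,.12,.24)): print(proj(0,fr(Rk,q),c).round(1)*1.5)
E
```

```text
{'time_s': 2.1, 'joints': [20.531, 10.992, 4.923, -0.013, -83.955, 44.843], 'tcp_pos': [0.606, 0.022, 0.54], 'eef_rot': [179.991, 0.027, -24.627], 'contact_force': [0.397, 0.585, 0.011], 'gripper_width': 0.088}
p1 tool shift mm [65.5, 41.0, 162.8] turn [0.01, 0.03, 0.01] shift after turn [65.4, 41.0, 162.9]
[ 0.682 -0.012  0.52 ] [[-0.42, -0.91, 0.0], [-0.87, 0.4, 0.31], [-0.28, 0.13, -0.95]]
[460.8  230.55]
[459.   201.45]
[470.25 -45.15]
```

View pics/w0b.png

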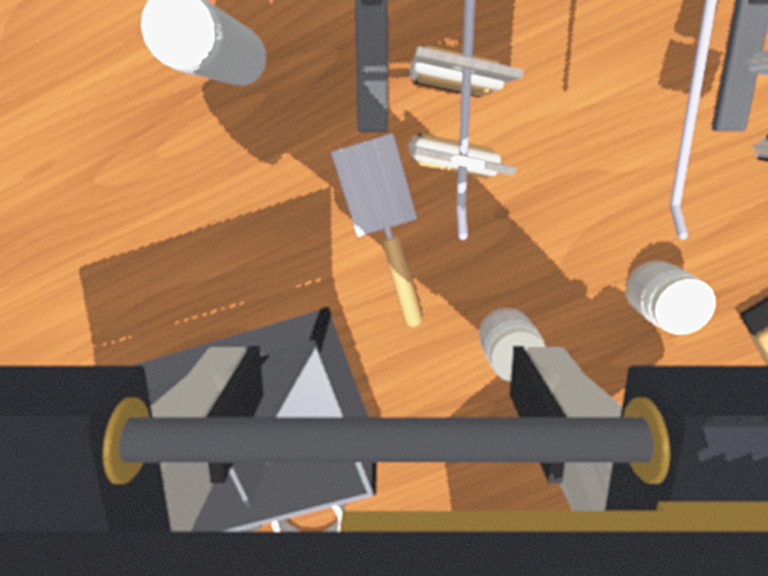

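```bash
cat >> go.py <<'E'
def hook(c,uv,z): # pixel -> rack coords at height z
    P=back(0,uv,z,c)[:2]-Rk[:2];a=Rk[2];return (np.array([[np.cos(a),np.sin(a)],[-np.sin(a),np.cos(a)]])@P).round(4)
E
python3 - <<'E'
from go import *
v=np.load('w0.npy');c=(v[:9].reshape(3,3),v[9:18].reshape(3,3),v[18:])
for n,q,z in(('tip',(462,234),.252),('p1hdrL',(414,143),.25),('p1hdrR',(514,170),.25),('p2L',(418,50),.25),('p2R',(521,74),.25),('bend',(460,205),.24)):
    print(n,hook(c,np.array(q)/1.5,z))
# lid angle from top: free edge corners
g=lambda u,v:(70+u/5-.4,160+v/5-.4)
f=lambda th:np.concatenate([proj(0,fr(Cs,(.0925-.189*np.cos(th),y,.103+.189*np.sin(th))),T)-g(*q) for y,q in((.1445,(20,55)),(-.1445,(575,105)))])
s=ls(f,[1.7]);print('lid',s.x,f(s.x))
E
```

```text
tip [-0.1559  0.1193]
p1hdrL [-0.108   0.1463]
p1hdrR [-0.1217  0.093 ]
p2L [-0.0636  0.1451]
p2R [-0.0746  0.0933]
bend [-0.142   0.1193]Traceback (most recent call last):
  File "<stdin>", line 8, in <module>
    return func(*args, **kwargs)
    vector_fun = VectorFunction(
        fun_wrapped,
    ...<6 lines>...
        workers=workers
    )
    self._update_fun()
    ~~~~~~~~~~~~~~~~^^
    self.f = self.fun_wrapped(xp_copy(self.x))
             ~~~~~~~~~~~~~~~~^^^^^^^^^^^^^^^^^
    return np.atleast_1d(self.fun(x))
                         ~~~~~~~~^^^
    return self.f(x, *self.args, **self.kwargs)
           ~~~~~~^^^^^^^^^^^^^^^^^^^^^^^^^^^^^^
  File "<stdin>", line 7, in <lambda>
ValueError: operands could not be broadcast together with shapes (2,3) (2,)
```

Call:
{"name": "carry_out", "arguments": {"plan": [[[0,0,0],[0,0,7.1],0],[[0,0,0],[0,0,7.1],0],[[0,0,0],[0,0,7.1],0],[[0,0,0],[0,0,7.1],0],[[0,0,0],[0,0,7.1],0],[[0,0,0],[0,0,7.1],0],[[0,0,0],[0,0,7.1],0],[[0,0,0],[0,0,7.1],0],[[0,0,0],[0,0,7.1],0],[[0,0,0],[0,0,7.1],0],[[0,0,0],[0,0,7.1],0],[[0,0,0],[0,0,7.1],0]]}}

```text
time_s: 3.15
tcp_pos: [0.6056, 0.0242, 0.5402]
eef_rot: [180.0, -0.0, -110.2]
contact_force: [0.1, -0.3, 0.1]
gripper_width: 0.0878
```

Call:
{"name": "carry_out", "arguments": {"plan": [[[0,0,0],[0,0,7.1],0],[[0,0,0],[0,0,7.1],0],[[0,0,0],[0,0,7.1],0],[[0,0,0],[0,0,7.1],0],[[0,0,0],[0,0,7.1],0],[[0,0,0],[0,0,7.1],0],[[0,0,0],[0,0,7.1],0],[[0,0,0],[0,0,7.1],0],[[0,0,0],[0,0,7.1],0],[[0,0,0],[0,0,7.1],0],[[0,0,0],[0,0,7.1],0],[[0,0,0],[0,0,7.1],0]]}}

```text
time_s: 4.15
tcp_pos: [0.6056, 0.0242, 0.5402]
eef_rot: [-180.0, -0.0, 164.6]
contact_force: [0.1, 0.1, 0.3]
gripper_width: 0.0875
```

Call:
{"name": "carry_out", "arguments": {"plan": [[[0,0,0.02],[0,0,4.8],0],[[0,0,0.02],[0,0,4.8],0],[[-0.022,-0.014,0.02],[0,0,0],0],[[-0.022,-0.014,0.02],[0,0,0],0],[[-0.021,-0.013,0],[0,0,0],0],[[0,0,0],[0,0,0],0]]}}

```text
time_s: 4.65
tcp_pos: [0.6489, -0.0428, 0.4577]
eef_rot: [-179.8, -0.2, 155.3]
contact_force: [0.6, 0.9, 0.5]
gripper_width: 0.0876
```

```bash
python3 - <<'E'
from go import *
need(rk(-.1145,.1195),.3775,155.36-8,'p1')
g=lambda u,v:np.array((70+u/5-.4,160+v/5-.4))
f=lambda th:np.concatenate([proj(0,fr(Cs,(.0925-.189*np.cos(th[0]),y,.103+.189*np.sin(th[0]))),T)-g(*q) for y,q in((.1445,(20,55)),(-.1445,(575,105)))])
s=ls(f,[1.7]);print('lid',s.x,f(s.x))
E
```

```text
p1 tool shift mm [0.7, 0.1, 80.2] turn [-0.19, -0.18, 7.9] shift after turn [0.9, -0.3, 80.2]
lid [1.70498138] [-0.58076162 -0.55580046  0.05167125  0.44277708]
```

Call:
{"name": "carry_out", "arguments": {"plan": [[[0,0,0.027],[0,0,4],0],[[0,0,0.027],[0,0,4],0],[[0,0,0.026],[0,0,0],0],[[0,0,0],[0,0,0],0],[[0,0,0],[0,0,0],60],[[0,0,0],[0,0,0],80],[[0,0,0],[0,0,0],95],[[0,0,0],[0,0,0],115],[[0,0,0],[0,0,0],150],[[0,0,0],[0,0,0],150],[[0,0,0],[0,0,0],150],[[0,0,0],[0,0,0],150]], "grip_force": 10}}

```text
time_s: 5.65
tcp_pos: [0.6478, -0.0402, 0.3815]
eef_rot: [180.0, 0.1, 147.4]
contact_force: [-0.7, 1.6, 3.7]
gripper_width: 0.0546
```

```bash
python3 - <<'E'
from go import *
st();im=snap('wrist','w1.png')
b=snap('scene','s2.png')
o=np.hstack([cv2.resize(im,(400,300)),cv2.resize(b[120:240,225:385],(400,300),interpolation=cv2.INTER_CUBIC)]);cv2.imwrite('pics/w1b.png',o[:,:,::-1])
E
```

```text
{'time_s': 5.65, 'joints': [13.644, 18.944, -4.771, 0.016, -66.212, -136.264], 'tcp_pos': [0.648, -0.04, 0.381], 'eef_rot': [179.958, 0.061, 147.386], 'contact_force': [-0.695, 1.645, 3.715], 'gripper_width': 0.055}
```

View pics/w1b.png

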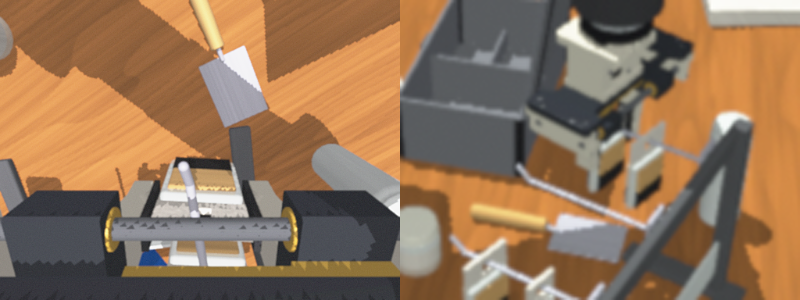

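Call:
{"name": "carry_out", "arguments": {"plan": [[[0,0,-0.0025],[0,0,-2],150],[[0,0,-0.0025],[0,0,-2],150],[[0,0,0],[0,0,-2],150],[[0,0,0],[0,0,-2],150],[[0.004,0,0],[0,0,0],150],[[0.006,0,0],[0,0,0],150],[[0.006,0,0],[0,0,0],150],[[0.005,0,0],[0,0,0],150],[[0,0,0],[0,0,0],150]]}}

```text
time_s: 6.5
tcp_pos: [0.6275, -0.031, 0.3859]
eef_rot: [180.0, -0.0, 155.4]
contact_force: [-0.5, 0.5, -0.4]
gripper_width: 0.0544
```

```bash
python3 - <<'E'
from go import *
st();im=snap('wrist','w2.png')
b=snap('scene','s3.png')
o=np.hstack([im[160:340,130:370].repeat(2,0).repeat(2,1)[:320,:430],cv2.resize(b[140:220,275:375],(400,320),interpolation=cv2.INTER_CUBIC)]);cv2.imwrite('pics/w2b.png',o[:,:,::-1])
E
```

```text
{'time_s': 6.5, 'joints': [14.94, 16.889, -7.112, -0.015, -66.0, -129.563], 'tcp_pos': [0.627, -0.031, 0.386], 'eef_rot': [179.989, -0.009, 155.371], 'contact_force': [-0.453, 0.529, -0.434], 'gripper_width': 0.054}
```

View pics/w2b.png

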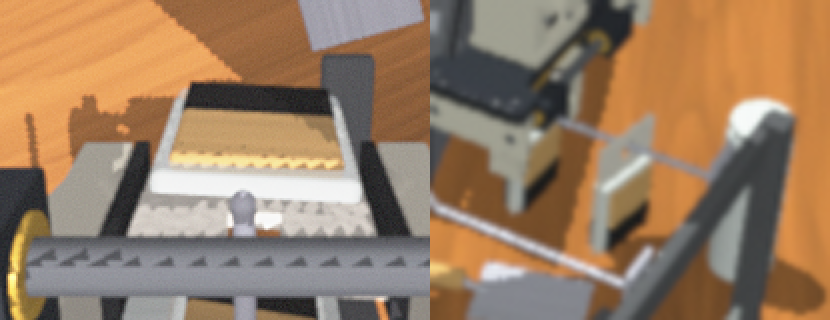

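Call:
{"name": "carry_out", "arguments": {"plan": [[[0.002,-0.0015,0],[0,0,0],150],[[0.004,0,-0.0035],[0,0,0],150],[[0.004,0,-0.0035],[0,0,0],150],[[0.004,0,-0.0035],[0,0,0],150],[[0.004,0,-0.0035],[0,0,0],150],[[0.004,0,-0.0035],[0,0,0],150],[[0.004,0,-0.0035],[0,0,0],150],[[0.006,0,-0.003],[0,0,0],150],[[0.01,0,0],[0,0,0],150],[[0.01,0,0],[0,0,0],150],[[0,0,0],[0,0,0],150]]}}

```text
time_s: 7.52
tcp_pos: [0.5787, -0.0106, 0.4098]
eef_rot: [180.0, -0.0, 155.4]
contact_force: [-0.7, 0.3, 0.0]
gripper_width: 0.055
```

```bash
python3 - <<'E'
from go import *
s=st();print(hook.__name__)
a=snap('wrist','w3.png');b=snap('scene','s4.png')
o=np.hstack([cv2.resize(a,(400,300)),cv2.resize(b[120:240,225:385],(400,300),interpolation=cv2.INTER_CUBIC)]);cv2.imwrite('pics/w3b.png',o[:,:,::-1])
for x in(.035,.0,-.035):
  for yw in(YC+180,): need(cs(x,-.0705),.45,yw,str(x))
print(cs(-.06,-.07))
E
```

```text
{'time_s': 7.517, 'joints': [18.293, 11.36, -11.318, -0.039, -67.333, -132.883], 'tcp_pos': [0.579, -0.011, 0.41], 'eef_rot': [179.981, -0.032, 155.395], 'contact_force': [-0.709, 0.311, 0.032], 'gripper_width': 0.055}
hook
0.035 tool shift mm [172.6, 161.1, -40.1] turn [0.01, 0.02, -17.57] shift after turn [115.9, 205.7, -40.1]
0.0 tool shift mm [206.0, 150.5, -40.1] turn [0.01, 0.02, -17.57] shift after turn [150.9, 205.7, -40.1]
-0.035 tool shift mm [239.3, 140.0, -40.1] turn [0.01, 0.02, -17.57] shift after turn [185.9, 205.7, -40.1]
[0.3958642  0.21955122]
```

View pics/w3b.png

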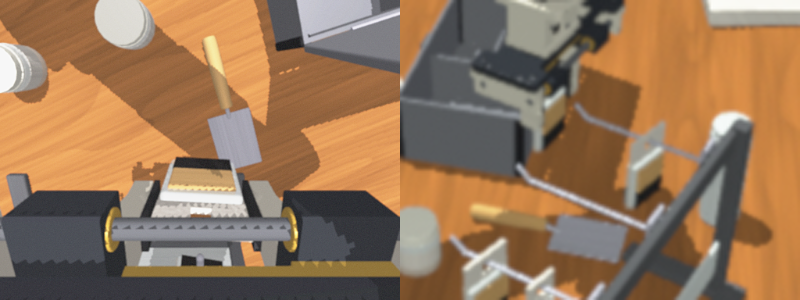

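Call:
{"name": "carry_out", "arguments": {"plan": [[[0,0,-0.0135],[0,0,-5.86],150],[[0,0,-0.0135],[0,0,-5.86],150],[[0,0,-0.0135],[0,0,-5.86],150],[[0.04,0,0],[0,0,0],150],[[0.04,0,0],[0,0,0],150],[[0.04,0,0],[0,0,0],150],[[0.04,0,0],[0,0,0],150],[[0,0.041,0],[0,0,0],150],[[0,0.041,0],[0,0,0],150],[[0,0.041,0],[0,0,0],150],[[0,0.041,0],[0,0,0],150],[[0,0.041,0],[0,0,0],150]]}}

```text
time_s: 8.62
tcp_pos: [0.4467, 0.2138, 0.4507]
eef_rot: [179.9, 0.1, 173.0]
contact_force: [1.1, -1.4, 0.4]
gripper_width: 0.0545
```

```bash
python3 - <<'E'
from go import *
st();need(cs(.035,-.0705),.231,YC+180)
E
```

```text
{'time_s': 8.617, 'joints': [48.37, 1.661, -17.161, 0.009, -71.099, -145.404], 'tcp_pos': [0.447, 0.214, 0.451], 'eef_rot': [179.94, 0.052, 172.969], 'contact_force': [1.148, -1.376, 0.387], 'gripper_width': 0.054}
 tool shift mm [-43.7, -1.2, 219.7] turn [0.06, 0.05, -0.02] shift after turn [-43.9, -1.0, 219.7]
```

Call:
{"name": "carry_out", "arguments": {"plan": [[[-0.022,-0.0005,0],[0,0,0],150],[[-0.022,-0.0005,0.02],[0,0,0],150],[[0,0,0.035],[0,0,0],150],[[0,0,0.035],[0,0,0],150],[[0,0,0.035],[0,0,0],150],[[0,0,0.035],[0,0,0],150],[[0,0,0.03],[0,0,0],150],[[0,0,0.02],[0,0,0],150],[[0,0,0.008],[0,0,0],150],[[0,0,0],[0,0,0],150],[[0,0,0],[0,0,0],150]]}}

```text
time_s: 9.53
tcp_pos: [0.491, 0.2058, 0.2327]
eef_rot: [-180.0, 0.0, 173.0]
contact_force: [0.3, -0.4, -1.1]
gripper_width: 0.0544
```

Call:
{"name": "carry_out", "arguments": {"plan": [[[0,0,0.002],[0,0,0],150],[[0,0,0.0015],[0,0,0],150],[[0,0,0],[0,0,0],150],[[0,0,0],[0,0,0],85],[[0,0,0],[0,0,0],65],[[0,0,0],[0,0,0],62],[[0,0,0],[0,0,0],62],[[0,0,-0.02],[0,0,0],62],[[0,0,-0.035],[0,0,0],62],[[0,0,-0.04],[0,0,0],62],[[0,0,-0.04],[0,0,0],62],[[0,0,-0.04],[0,0,0],62]]}}

```text
time_s: 10.53
tcp_pos: [0.4902, 0.2052, 0.4057]
eef_rot: [-180.0, -0.0, 173.0]
contact_force: [1.1, 1.6, 0.6]
gripper_width: 0.0664
```

```bash
python3 - <<'E'
from go import *
st()
a=snap('top','t2.png');b=snap('wrist','w4.png')
o=np.hstack([cv2.resize(a[150:270,60:220],(400,300),interpolation=cv2.INTER_CUBIC),cv2.resize(b,(400,300))]);cv2.imwrite('pics/w4b.png',o[:,:,::-1])
need(rk(-.068,.1195),.46,YR+180-8,'p2')
print(YR+180-8)
E
```

```text
{'time_s': 10.533, 'joints': [43.871, 6.959, -17.285, 0.001, -65.768, -140.918], 'tcp_pos': [0.49, 0.205, 0.406], 'eef_rot': [-179.991, -0.006, 172.954], 'contact_force': [1.097, 1.569, 0.634], 'gripper_width': 0.066}
p2 tool shift mm [-230.0, -241.5, -48.6] turn [0.55, 0.42, 25.65] shift after turn [-311.6, -118.7, -48.9]
147.36092135281052
```

View pics/w4b.png

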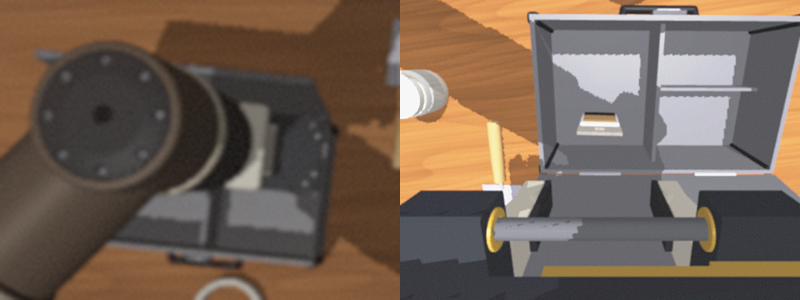

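Call:
{"name": "carry_out", "arguments": {"plan": [[[0.02,0,-0.028],[0,0,0],62],[[0.02,0,-0.027],[0,0,0],62],[[0,-0.04,0],[0,0,0],30],[[0,-0.04,0],[0,0,0],0],[[0,-0.04,0],[0,0,0],0],[[0,-0.04,0],[0,0,0],0],[[0,-0.04,0],[0,0,0],0],[[0,-0.04,0],[0,0,0],0],[[0,0,0],[0,0,6.4],0],[[0,0,0],[0,0,6.4],0],[[0,0,0],[0,0,6.4],0],[[0,0,0],[0,0,6.4],0]]}}

```text
time_s: 11.63
tcp_pos: [0.4211, -0.0283, 0.4587]
eef_rot: [180.0, 0.0, 147.0]
contact_force: [1.3, 0.8, 0.1]
gripper_width: 0.0875
```

```bash
python3 - <<'E'
from go import *
st();need(rk(-.068,.1195),.38,YR+180-8,'p2')
E
```

```text
{'time_s': 11.633, 'joints': [23.174, -6.36, -23.677, -0.006, -72.659, -146.205], 'tcp_pos': [0.421, -0.028, 0.459], 'eef_rot': [179.977, 0.009, 146.967], 'contact_force': [1.264, 0.772, 0.111], 'gripper_width': 0.088}
p2 tool shift mm [-243.9, 118.6, 78.8] turn [0.02, 0.01, -0.39] shift after turn [-244.7, 116.9, 78.7]
```

Call:
{"name": "carry_out", "arguments": {"plan": [[[-0.0349,0.017,0],[0,0,0],0],[[-0.0349,0.017,0],[0,0,0],0],[[-0.0349,0.017,0],[0,0,0],0],[[-0.0349,0.017,0],[0,0,0],0],[[-0.0349,0.017,0],[0,0,0],0],[[-0.0349,0.017,0],[0,0,0],0],[[-0.0349,0.0166,0],[0,0,0],0],[[0,0,0],[0,0,0],0]]}}

```text
time_s: 12.3
tcp_pos: [0.6966, -0.0603, 0.4536]
eef_rot: [-179.8, -0.2, 147.3]
contact_force: [-1.6, 0.1, -1.9]
gripper_width: 0.0874
```

```bash
python3 - <<'E'
from go import *
st();need(rk(-.068,.1195),.38,YR+180-8,'p2')
c=cal('wrist');a=snap('wrist','w5.png');print(proj(0,fr(Rk,(-.068,.12,.25)),c),proj(0,fr(Rk,(-.154,.12,.252)),c))
cv2.imwrite('pics/w5b.png',cv2.resize(a[200:,100:420],(640,368))[:,:,::-1])
E
```

```text
{'time_s': 12.3, 'joints': [10.986, 21.623, 8.585, 0.035, -77.256, -133.696], 'tcp_pos': [0.697, -0.06, 0.454], 'eef_rot': [-179.772, -0.189, 147.298], 'contact_force': [-1.615, 0.136, -1.898], 'gripper_width': 0.087}
p2 tool shift mm [4.2, -4.5, 73.7] turn [-0.23, -0.19, -0.06] shift after turn [4.4, -4.7, 73.6]
[251.23691576 221.91315218] [226.99798828  71.36645511]
```

Call:
{"name": "carry_out", "arguments": {"plan": [[[0,0,0],[0,0,0],0],[[0,0,0],[0,0,0],0],[[0,0,0.02],[0,0,0],0],[[0,0,0.02],[0,0,0],0],[[0,0,0],[0,0,0],0],[[0,0,0],[0,0,0],0]]}}

```text
time_s: 12.85
tcp_pos: [0.69, -0.0596, 0.4194]
eef_rot: [-180.0, -0.0, 147.4]
contact_force: [-0.5, 0.1, 1.2]
gripper_width: 0.0875
```

```bash
python3 - <<'E'
from go import *
st();need(rk(-.068,.1195),.38,YR+180-8,'p2')
E
```

```text
{'time_s': 12.85, 'joints': [11.145, 21.764, 4.421, 0.01, -72.682, -133.767], 'tcp_pos': [0.69, -0.06, 0.419], 'eef_rot': [-179.976, -0.011, 147.381], 'contact_force': [-0.545, 0.062, 1.181], 'gripper_width': 0.087}
p2 tool shift mm [-1.5, -1.8, 39.4] turn [-0.02, -0.01, 0.02] shift after turn [-1.4, -1.8, 39.4]
```

Call:
{"name": "carry_out", "arguments": {"plan": [[[-0.001,-0.0018,0.02],[0,0,0],0],[[0,0,0.019],[0,0,0],0],[[0,0,0],[0,0,0],30],[[0,0,0],[0,0,0],60],[[0,0,0],[0,0,0],80],[[0,0,0],[0,0,0],95],[[0,0,0],[0,0,0],115],[[0,0,0],[0,0,0],150],[[0,0,0],[0,0,0],150],[[0,0,0],[0,0,0],150],[[0,0,0],[0,0,0],150]]}}

```text
time_s: 13.77
tcp_pos: [0.6912, -0.0617, 0.3805]
eef_rot: [180.0, 0.1, 147.4]
contact_force: [-0.5, 0.5, 4.8]
gripper_width: 0.0543
```

Call:
{"name": "carry_out", "arguments": {"plan": [[[0,0,-0.0025],[0,0,-2],150],[[0,0,-0.0025],[0,0,-2],150],[[0,0,0],[0,0,-2],150],[[0,0,0],[0,0,-2],150],[[0.004,0,0],[0,0,0],150],[[0.006,0,0],[0,0,0],150],[[0.005,0,0],[0,0,0],150],[[0,0,0],[0,0,0],150]]}}

```text
time_s: 14.43
tcp_pos: [0.6763, -0.055, 0.3847]
eef_rot: [180.0, -0.0, 155.3]
contact_force: [-0.1, -0.9, -0.4]
gripper_width: 0.0541
```

```bash
python3 - <<'E'
from go import *
s=st();P=np.array(s['tcp_pos']);a=Rk[2];print(np.array([[np.cos(a),np.sin(a)],[-np.sin(a),np.cos(a)]])@(P[:2]-Rk[:2]))
b=snap('wrist','w6.png');c=snap('scene','s6.png')
o=np.hstack([b[160:340,130:370].repeat(2,0).repeat(2,1)[:320,:400],cv2.resize(c[130:230,260:385],(400,320),interpolation=cv2.INTER_CUBIC)]);cv2.imwrite('pics/w6b.png',o[:,:,::-1])
E
```

```text
{'time_s': 14.433, 'joints': [11.763, 21.564, -0.423, -0.019, -68.034, -126.428], 'tcp_pos': [0.676, -0.055, 0.385], 'eef_rot': [179.998, -0.027, 155.327], 'contact_force': [-0.113, -0.918, -0.394], 'gripper_width': 0.054}
[-0.08355563  0.11990811]
```

View pics/w6b.png

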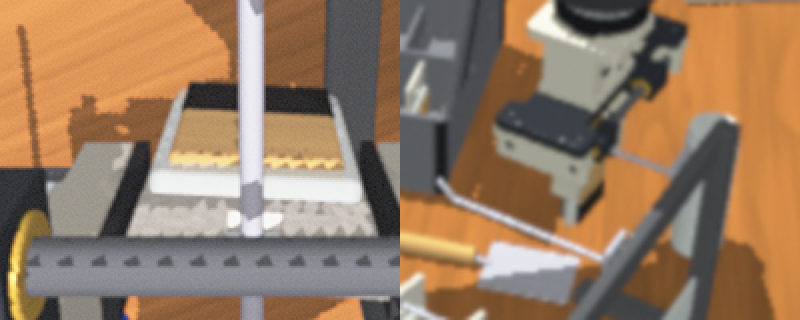

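Call:
{"name": "carry_out", "arguments": {"plan": [[[0.008,0,0],[0,0,0],150],[[0.01,0,0],[0,0,0],150],[[0.01,0,0],[0,0,0],150],[[0.01,0,0],[0,0,0],150],[[0.01,0,0],[0,0,0],150],[[0.006,0,0],[0,0,0],150],[[0,0,0],[0,0,0],150]]}}

```text
time_s: 15.12
tcp_pos: [0.627, -0.0324, 0.3853]
eef_rot: [180.0, 0.0, 155.4]
contact_force: [-0.6, 0.7, -1.5]
gripper_width: 0.0542
```

Call:
{"name": "carry_out", "arguments": {"plan": [[[0.002,0,0],[0,0,0],150],[[0.004,0,-0.0035],[0,0,0],150],[[0.004,0,-0.0035],[0,0,0],150],[[0.004,0,-0.0035],[0,0,0],150],[[0.004,0,-0.0035],[0,0,0],150],[[0.004,0,-0.0035],[0,0,0],150],[[0.004,0,-0.0035],[0,0,0],150],[[0.006,0,-0.003],[0,0,0],150],[[0.01,0,0],[0,0,0],150],[[0.01,0,0],[0,0,0],150],[[0,0,0],[0,0,0],150]]}}

```text
time_s: 16.03
tcp_pos: [0.5791, -0.0107, 0.4088]
eef_rot: [180.0, -0.0, 155.4]
contact_force: [0.8, -0.2, -0.8]
gripper_width: 0.0547
```

```bash
python3 - <<'E'
from go import *
st();need(cs(-.005,-.0705),.45,YC+180,'p2')
E
```

```text
{'time_s': 16.033, 'joints': [18.268, 11.431, -11.36, -0.038, -67.218, -132.88], 'tcp_pos': [0.579, -0.011, 0.409], 'eef_rot': [179.981, -0.03, 155.374], 'contact_force': [0.806, -0.237, -0.825], 'gripper_width': 0.055}
p2 tool shift mm [210.0, 149.1, -41.0] turn [0.02, -0.03, -17.61] shift after turn [155.0, 205.7, -41.2]
```

Call:
{"name": "carry_out", "arguments": {"plan": [[[0,0,-0.0137],[0,0,-5.86],150],[[0,0,-0.0137],[0,0,-5.86],150],[[0,0,-0.0137],[0,0,-5.86],150],[[0.04,0,0],[0,0,0],150],[[0.04,0,0],[0,0,0],150],[[0.04,0,0],[0,0,0],150],[[0.035,0,0],[0,0,0],150],[[0,0.041,0],[0,0,0],150],[[0,0.041,0],[0,0,0],150],[[0,0.041,0],[0,0,0],150],[[0,0.041,0],[0,0,0],150],[[0,0.041,0],[0,0,0],150]]}}

```text
time_s: 17.03
tcp_pos: [0.4516, 0.213, 0.4502]
eef_rot: [179.9, 0.0, 173.0]
contact_force: [1.3, -0.2, -0.8]
gripper_width: 0.0541
```

Call:
{"name": "carry_out", "arguments": {"plan": [[[0,0,0.0],[0,0,0],150],[[0,0,0.0],[0,0,0],150],[[0,0,0.035],[0,0,0],150],[[0,0,0.035],[0,0,0],150],[[0,0,0.035],[0,0,0],150],[[0,0,0.035],[0,0,0],150],[[0,0,0.03],[0,0,0],150],[[0,0,0.03],[0,0,0],150],[[0,0,0.015],[0,0,0],150],[[0,0,0.004],[0,0,0],150],[[0,0,0],[0,0,0],150],[[0,0,0],[0,0,0],150]]}}

```text
time_s: 18.03
tcp_pos: [0.4527, 0.2111, 0.2317]
eef_rot: [180.0, 0.0, 172.9]
contact_force: [-0.2, 0.7, -1.4]
gripper_width: 0.0544
```

```bash
python3 - <<'E'
from go import *
st();need(cs(-.005,-.0705),.229,YC+180,'p2')
E
```

```text
{'time_s': 18.033, 'joints': [47.586, 14.946, -33.783, 0.029, -41.216, -144.68], 'tcp_pos': [0.453, 0.211, 0.232], 'eef_rot': [179.966, 0.048, 172.929], 'contact_force': [-0.18, 0.65, -1.378], 'gripper_width': 0.054}
p2 tool shift mm [2.5, 0.9, 2.7] turn [0.03, 0.05, -0.06] shift after turn [2.5, 0.9, 2.7]
```

Call:
{"name": "carry_out", "arguments": {"plan": [[[0,0,0.002],[0,0,0],150],[[0,0,0.001],[0,0,0],150],[[0,0,0],[0,0,0],150],[[0,0,0],[0,0,0],85],[[0,0,0],[0,0,0],65],[[0,0,0],[0,0,0],62],[[0,0,0],[0,0,0],62],[[0,0,-0.02],[0,0,0],62],[[0,0,-0.035],[0,0,0],62],[[0,0,-0.04],[0,0,0],62],[[0,0,-0.04],[0,0,0],62],[[0,0,-0.04],[0,0,0],62]]}}

```text
time_s: 19.03
tcp_pos: [0.452, 0.2109, 0.4048]
eef_rot: [-180.0, -0.0, 172.9]
contact_force: [1.0, 1.7, 0.3]
gripper_width: 0.0664
```

Call:
{"name": "carry_out", "arguments": {"plan": [[[0,-0.04,-0.025],[0,0,0],62],[[0,-0.04,-0.025],[0,0,0],30],[[0,-0.04,0],[0,0,0],0],[[0,-0.04,0],[0,0,0],0],[[0,-0.04,0],[0,0,0],0],[[0,-0.04,0],[0,0,0],0],[[0,-0.04,0],[0,0,0],0],[[0,0,0],[0,0,6],0],[[0,0,0],[0,0,6],0],[[0,0,0],[0,0,5.6],0]]}}

```text
time_s: 19.87
tcp_pos: [0.4187, -0.0585, 0.447]
eef_rot: [180.0, 0.0, 154.9]
contact_force: [0.9, -0.4, -0.7]
gripper_width: 0.0874
```

```bash
python3 - <<'E'
from go import *
st();need(rk(-.116,-.12),.46,YR+180,'p5')
b=snap('top','t6.png');a=snap('scene','s8.png')
o=np.hstack([cv2.resize(b[150:270,60:220],(400,300),interpolation=cv2.INTER_CUBIC),cv2.resize(a[190:280,225:345],(400,300),interpolation=cv2.INTER_CUBIC)]);cv2.imwrite('pics/t6b.png',o[:,:,::-1])
E
```

```text
{'time_s': 19.867, 'joints': [19.019, -5.906, -24.811, -0.006, -71.075, -134.127], 'tcp_pos': [0.419, -0.059, 0.447], 'eef_rot': [179.982, 0.01, 154.891], 'contact_force': [0.94, -0.39, -0.657], 'gripper_width': 0.087}
p5 tool shift mm [-201.3, -127.7, -13.0] turn [0.02, 0.01, -0.47] shift after turn [-200.3, -129.3, -13.0]
```

View pics/t6b.png

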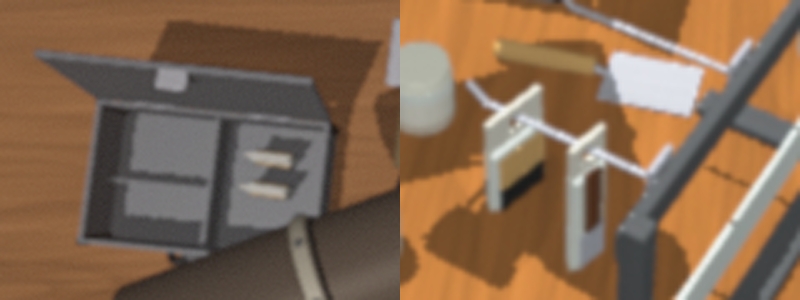

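Call:
{"name": "carry_out", "arguments": {"plan": [[[0,0,-0.006],[0,0,3.8],0],[[0,0,-0.006],[0,0,3.7],0],[[-0.031,-0.0143,0],[0,0,0],0],[[-0.031,-0.0143,0],[0,0,0],0],[[-0.031,-0.0143,0],[0,0,0],0],[[-0.031,-0.0143,0],[0,0,0],0],[[-0.031,-0.0143,0],[0,0,0],0],[[-0.031,-0.0143,0],[0,0,0],0],[[-0.031,-0.0143,0],[0,0,0],0],[[0,0,0],[0,0,0],0],[[0,0,0],[0,0,0],0],[[0,0,0],[0,0,0],0]]}}

```text
time_s: 20.97
tcp_pos: [0.5495, -0.2575, 0.4582]
eef_rot: [-180.0, -0.1, 147.9]
contact_force: [-0.3, 0.6, 0.3]
gripper_width: 0.0874
```

```bash
python3 - <<'E'
from go import *
st();need(rk(-.1165,-.1205),.38,YR+180-8,'p5')
c=cal('wrist');a=snap('wrist','w7.png');print([(proj(0,fr(Rk,q),c)*1.2).round(0).tolist() for q in((-.1165,-.12,.25),(-.14,-.12,.24),(-.154,-.12,.252))])
cv2.imwrite('pics/w7b.png',cv2.resize(a,None,fx=1.2,fy=1.2)[:,:,::-1])
E
```

```text
{'time_s': 20.967, 'joints': [-6.685, 12.522, -3.489, -0.011, -74.067, -115.363], 'tcp_pos': [0.55, -0.257, 0.458], 'eef_rot': [-179.977, -0.074, 147.948], 'contact_force': [-0.28, 0.553, 0.343], 'gripper_width': 0.087}
p5 tool shift mm [1.5, -3.7, 78.3] turn [-0.02, -0.07, 0.59] shift after turn [1.6, -3.8, 78.2]
[[302.0, 267.0], [296.0, 218.0], [292.0, 197.0]]
```

View pics/w7b.png

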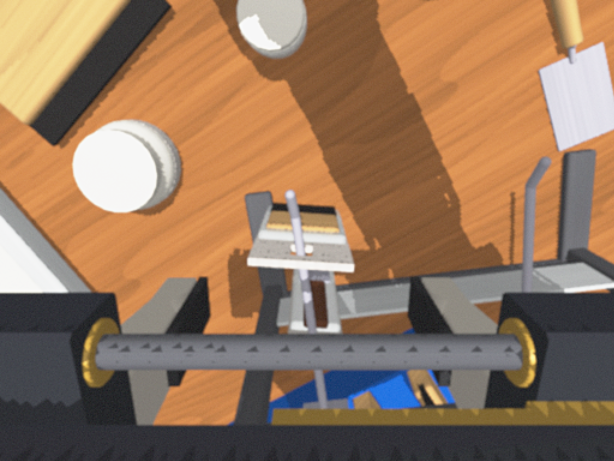

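Call:
{"name": "carry_out", "arguments": {"plan": [[[0.0015,-0.0036,0.02],[0,0,0],0],[[0,0,0.03],[0,0,0],0],[[0,0,0.028],[0,0,0],0],[[0,0,0],[0,0,0],30],[[0,0,0],[0,0,0],60],[[0,0,0],[0,0,0],80],[[0,0,0],[0,0,0],95],[[0,0,0],[0,0,0],115],[[0,0,0],[0,0,0],150],[[0,0,0],[0,0,0],150],[[0,0,0],[0,0,0],150],[[0,0,0],[0,0,0],150]]}}

```text
time_s: 22.02
tcp_pos: [0.5467, -0.26, 0.3821]
eef_rot: [180.0, 0.1, 147.8]
contact_force: [-0.1, 0.9, 5.8]
gripper_width: 0.0541
```

Call:
{"name": "carry_out", "arguments": {"plan": [[[0,0,-0.0025],[0,0,-2],150],[[0,0,-0.0025],[0,0,-2],150],[[0,0,0],[0,0,-2],150],[[0,0,0],[0,0,-1.5],150],[[0.004,0,0],[0,0,0],150],[[0.006,0,0],[0,0,0],150],[[0,0,0],[0,0,0],150]]}}

```text
time_s: 22.6
tcp_pos: [0.5361, -0.2554, 0.3857]
eef_rot: [180.0, -0.1, 155.3]
contact_force: [-0.9, -0.2, -1.3]
gripper_width: 0.0544
```

```bash
python3 - <<'E'
from go import *
s=st();P=np.array(s['tcp_pos']);a=Rk[2];print(np.array([[np.cos(a),np.sin(a)],[-np.sin(a),np.cos(a)]])@(P[:2]-Rk[:2]))
b=snap('wrist','w8.png');c=snap('scene','s9.png')
o=np.hstack([b[160:340,130:370].repeat(2,0).repeat(2,1)[:320,:400],cv2.resize(c[180:280,225:350],(400,320),interpolation=cv2.INTER_CUBIC)]);cv2.imwrite('pics/w8b.png',o[:,:,::-1])
E
```

```text
{'time_s': 22.6, 'joints': [-6.634, 13.727, -11.481, -0.025, -64.84, -108.089], 'tcp_pos': [0.536, -0.255, 0.386], 'eef_rot': [179.993, -0.053, 155.267], 'contact_force': [-0.911, -0.168, -1.253], 'gripper_width': 0.054}
[-0.12748992 -0.12064706]
```

View pics/w8b.png

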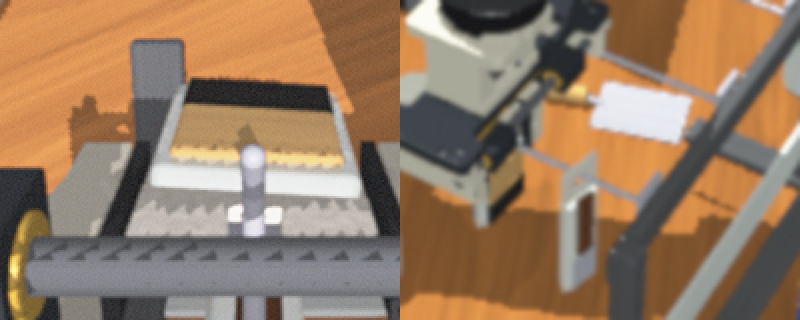

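Call:
{"name": "carry_out", "arguments": {"plan": [[[0.006,0,0],[0,0,0],150],[[0.006,0,0],[0,0,0],150],[[0.004,0,-0.0035],[0,0,0],150],[[0.004,0,-0.0035],[0,0,0],150],[[0.004,0,-0.0035],[0,0,0],150],[[0.004,0,-0.0035],[0,0,0],150],[[0.004,0,-0.0035],[0,0,0],150],[[0.004,0,-0.0035],[0,0,0],150],[[0.007,0,-0.0035],[0,0,0],150],[[0.01,0,0],[0,0,0],150],[[0.01,0,0],[0,0,0],150],[[0,0,0],[0,0,0],150]]}}

```text
time_s: 23.7
tcp_pos: [0.4779, -0.2287, 0.4105]
eef_rot: [180.0, -0.0, 155.3]
contact_force: [-0.2, -0.9, -0.4]
gripper_width: 0.054
```

```bash
python3 - <<'E'
from go import *
st();need(cs(-.045,-.0705),.45,YC+180,'p5')
E
```

```text
{'time_s': 23.7, 'joints': [-4.362, 6.615, -17.014, -0.035, -66.384, -110.296], 'tcp_pos': [0.478, -0.229, 0.411], 'eef_rot': [179.974, -0.022, 155.328], 'contact_force': [-0.166, -0.91, -0.352], 'gripper_width': 0.054}
p5 tool shift mm [247.3, 377.2, -39.2] turn [0.03, -0.02, -17.66] shift after turn [121.2, 434.4, -39.5]
```

Call:
{"name": "carry_out", "arguments": {"plan": [[[0,0,-0.0132],[0,0,-5.88],150],[[0,0,-0.0132],[0,0,-5.88],150],[[0,0,-0.0132],[0,0,-5.88],150],[[0.011,0.0395,0],[0,0,0],150],[[0.011,0.0395,0],[0,0,0],150],[[0.011,0.0395,0],[0,0,0],150],[[0.011,0.0395,0],[0,0,0],150],[[0.011,0.0395,0],[0,0,0],150],[[0.011,0.0395,0],[0,0,0],150],[[0.011,0.0395,0],[0,0,0],150],[[0.011,0.0395,0],[0,0,0],150],[[0.011,0.0395,0],[0,0,0],150]]}}

```text
time_s: 24.7
tcp_pos: [0.4239, 0.1371, 0.4503]
eef_rot: [180.0, 0.0, 173.0]
contact_force: [1.1, 0.6, 0.4]
gripper_width: 0.0544
```

Call:
{"name": "carry_out", "arguments": {"plan": [[[0.011,0.0395,0],[0,0,0],150],[[0.011,0.0395,0],[0,0,0],150],[[0,0,0],[0,0,0],150],[[0,0,0],[0,0,0],150],[[0,0,0.03],[0,0,0],150],[[0,0,0.03],[0,0,0],150]]}}

```text
time_s: 25.2
tcp_pos: [0.4131, 0.2164, 0.3906]
eef_rot: [179.8, 0.1, 173.0]
contact_force: [0.3, -0.2, -1.9]
gripper_width: 0.0548
```

```bash
python3 - <<'E'
from go import *
st();need(cs(-.045,-.0705),.229,YC+180,'p5')
E
```

```text
{'time_s': 25.2, 'joints': [51.939, 1.031, -25.876, 0.019, -62.86, -148.957], 'tcp_pos': [0.413, 0.216, 0.391], 'eef_rot': [179.809, 0.135, 172.991], 'contact_force': [0.275, -0.209, -1.921], 'gripper_width': 0.055}
p5 tool shift mm [2.9, -0.0, 161.6] turn [0.19, 0.13, 0.0] shift after turn [2.5, 0.5, 161.6]
```

Call:
{"name": "carry_out", "arguments": {"plan": [[[0.001,0,0.035],[0,0,0],150],[[0.001,0,0.035],[0,0,0],150],[[0,0,0.035],[0,0,0],150],[[0,0,0.03],[0,0,0],150],[[0,0,0.015],[0,0,0],150],[[0,0,0.006],[0,0,0],150],[[0,0,0.003],[0,0,0],150],[[0,0,0.001],[0,0,0],150],[[0,0,0],[0,0,0],150],[[0,0,0],[0,0,0],150]]}}

```text
time_s: 26.03
tcp_pos: [0.4114, 0.2171, 0.2312]
eef_rot: [179.9, 0.1, 173.0]
contact_force: [0.3, -0.7, -0.7]
gripper_width: 0.0549
```

Call:
{"name": "carry_out", "arguments": {"plan": [[[0,0,0],[0,0,0],85],[[0,0,0],[0,0,0],65],[[0,0,0],[0,0,0],62],[[0,0,0],[0,0,0],62],[[0,0,-0.02],[0,0,0],62],[[0,0,-0.035],[0,0,0],62],[[0,0,-0.04],[0,0,0],62],[[0,0,-0.04],[0,0,0],62],[[0,0,-0.03],[0,0,0],62],[[0,-0.03,0],[0,0,0],62],[[0,-0.04,0],[0,0,0],30],[[0,-0.04,0],[0,0,0],0]]}}

```text
time_s: 27.03
tcp_pos: [0.3971, 0.107, 0.3956]
eef_rot: [179.9, 0.0, 173.1]
contact_force: [1.8, -0.2, -0.2]
gripper_width: 0.0749
```

```bash
cat > jars.py <<'E'
from go import *
def jars(n,z=.066):
    c=cal(n);im=r.capture(n);cv2.imwrite(f'pics/j_{n}.png',im[:,:,::-1].copy())
    h=cv2.cvtColor(im,cv2.COLOR_RGB2HSV);m=((h[...,1]<45)&(h[...,2]>185)).astype(np.uint8)
    k,l,s,ce=cv2.connectedComponentsWithStats(cv2.morphologyEx(m,cv2.MORPH_OPEN,np.ones((3,3),np.uint8)))
    for i in range(1,k):
        if s[i,4]<80: continue
        P=back(0,ce[i],z,c)
        if .2<P[0]<.75 and -.45<P[1]<.5: print(n,s[i].tolist(),P.round(3).tolist())
E
python3 - <<'E'
from jars import *
st();jars('top');jars('scene')
E
```

```text
{'time_s': 27.033, 'joints': [42.877, -5.107, -31.004, -0.007, -64.026, -139.784], 'tcp_pos': [0.397, 0.107, 0.396], 'eef_rot': [179.937, 0.045, 173.089], 'contact_force': [1.833, -0.184, -0.215], 'gripper_width': 0.075}
top [350, 214, 22, 23, 415] [0.44, -0.403, 0.066]
top [240, 225, 15, 17, 177] [0.42, -0.042, 0.066]
top [291, 229, 16, 17, 218] [0.406, -0.203, 0.066]
scene [221, 203, 18, 14, 174] [0.417, -0.047, 0.066]
scene [288, 206, 27, 18, 297] [0.64, -0.035, 0.066]
scene [203, 242, 20, 17, 283] [0.404, -0.209, 0.066]
scene [191, 302, 34, 39, 947] [0.439, -0.421, 0.066]
```

```bash
python3 - <<'E'
from go import *
need((.421,-.041),.215,YC+180,'j1')
E
```

```text
j1 tool shift mm [-43.0, -140.7, 180.2] turn [0.02, -0.02, -0.16] shift after turn [-42.5, -140.7, 180.2]
```

Call:
{"name": "carry_out", "arguments": {"plan": [[[-0.011,-0.035,0],[0,0,0],0],[[-0.011,-0.035,0],[0,0,0],0],[[-0.011,-0.035,0],[0,0,0],0],[[-0.009,-0.033,0],[0,0,0],0],[[0,0,0.03],[0,0,0],0],[[0,0,0.03],[0,0,0],0],[[0,0,0],[0,0,0],0],[[0,0,0],[0,0,0],0]]}}

```text
time_s: 27.8
tcp_pos: [0.4221, -0.0346, 0.3346]
eef_rot: [-179.9, -0.2, 173.0]
contact_force: [0.3, 0.6, 1.0]
gripper_width: 0.0875
```

```bash
python3 - <<'E'
from jars import *
need((.421,-.041),.215,YC+180,'j1')
c=cal('wrist');print(proj(0,(.421,-.041,.066),c));jars('wrist')
st()
E
```

```text
j1 tool shift mm [-0.0, -6.2, 119.6] turn [-0.11, -0.17, -0.02] shift after turn [0.3, -6.4, 119.6]
[249.01329806 193.52265055]
wrist [6, 147, 97, 82, 5452] [0.397, -0.194, 0.066]
wrist [228, 148, 56, 22, 318] [0.391, -0.032, 0.066]
wrist [217, 157, 70, 67, 3761] [0.418, -0.039, 0.066]
wrist [142, 232, 20, 9, 127] [0.447, -0.126, 0.066]
wrist [303, 308, 60, 33, 1886] [0.553, 0.017, 0.066]
{'time_s': 27.85, 'joints': [22.281, -0.219, -35.033, 0.047, -55.218, -119.287], 'tcp_pos': [0.423, -0.034, 0.336], 'eef_rot': [-179.951, -0.008, 173.021], 'contact_force': [0.17, -0.544, 0.445], 'gripper_width': 0.088}
```

Call:
{"name": "carry_out", "arguments": {"plan": [[[0.0015,-0.004,0.02],[0,0,0],0],[[0,0,0.035],[0,0,0],0],[[0,0,0.035],[0,0,0],0],[[0,0,0.025],[0,0,0],0],[[0,0,0.005],[0,0,0],0],[[0,0,0],[0,0,0],40],[[0,0,0],[0,0,0],70],[[0,0,0],[0,0,0],85],[[0,0,0],[0,0,0],130],[[0,0,0],[0,0,0],130],[[0,0,0],[0,0,0],130],[[0,0,0],[0,0,0],130]], "grip_force": 18}}

```text
time_s: 28.85
tcp_pos: [0.421, -0.038, 0.2164]
eef_rot: [179.9, 0.1, 173.0]
contact_force: [-2.3, 1.1, 10.5]
gripper_width: 0.0597
```

```bash
python3 - <<'E'
from go import *
st();need(cs(.038,.07),.40,YC+180,'j1 to back');need(cs(-.046,.07),.40,YC+180,'front')
E
```

```text
{'time_s': 28.85, 'joints': [21.835, 9.926, -44.092, 0.028, -35.841, -118.86], 'tcp_pos': [0.421, -0.038, 0.216], 'eef_rot': [179.947, 0.131, 172.998], 'contact_force': [-2.32, 1.054, 10.461], 'gripper_width': 0.06}
j1 to back tool shift mm [-42.1, 392.7, -183.2] turn [0.05, 0.13, 0.01] shift after turn [-41.6, 392.6, -183.6]
front tool shift mm [41.9, 392.7, -183.4] turn [0.05, 0.13, 0.01] shift after turn [42.4, 392.6, -183.6]
```

Call:
{"name": "carry_out", "arguments": {"plan": [[[0,0,-0.02],[0,0,0],130],[[0,0,-0.04],[0,0,0],130],[[0,0.02,-0.041],[0,0,0],130],[[0,0.0325,-0.041],[0,0,0],130],[[0,0.04,-0.041],[0,0,0],130],[[0,0.04,0],[0,0,0],130],[[0,0.04,0],[0,0,0],130],[[0,0.04,0],[0,0,0],130],[[0,0.04,0],[0,0,0],130],[[0,0.04,0],[0,0,0],130],[[0,0.04,0],[0,0,0],130],[[0,0.04,0],[0,0,0],130]]}}

```text
time_s: 29.85
tcp_pos: [0.4632, 0.3142, 0.3755]
eef_rot: [180.0, 0.0, 173.0]
contact_force: [0.4, -0.4, -1.2]
gripper_width: 0.0595
```

Call:
{"name": "carry_out", "arguments": {"plan": [[[-0.02,0.02,0],[0,0,0],130],[[-0.022,0,0],[0,0,0],130],[[0,0,0],[0,0,0],130],[[0,0,0.03],[0,0,0],130],[[0,0,0.03],[0,0,0],130],[[0,0,0],[0,0,0],130],[[0,0,0],[0,0,0],130]]}}

```text
time_s: 30.43
tcp_pos: [0.5074, 0.3264, 0.3143]
eef_rot: [-179.8, -0.1, 173.0]
contact_force: [0.5, -0.2, -0.1]
gripper_width: 0.0594
```

```bash
python3 - <<'E'
from go import *
st();need(cs(.038,.07),.221,YC+180,'j1 to back')
E
```

```text
{'time_s': 30.433, 'joints': [51.295, 18.067, -15.531, 0.0, -56.607, -148.337], 'tcp_pos': [0.507, 0.326, 0.314], 'eef_rot': [-179.825, -0.108, 172.958], 'contact_force': [0.531, -0.174, -0.074], 'gripper_width': 0.059}
j1 to back tool shift mm [-0.6, 20.6, 93.2] turn [-0.18, -0.11, -0.03] shift after turn [-0.4, 20.3, 93.3]
```

Call:
{"name": "carry_out", "arguments": {"plan": [[[0,0.02,0],[0,0,0],130],[[0,0,0],[0,0,0],130],[[0,0,0.03],[0,0,0],130],[[0,0,0.03],[0,0,0],130],[[0,0,0.02],[0,0,0],130],[[0,0,0.008],[0,0,0],130],[[0,0,0.003],[0,0,0],130],[[0,0,0],[0,0,0],130],[[0,0,0],[0,0,0],130]]}}

```text
time_s: 31.18
tcp_pos: [0.5109, 0.3476, 0.226]
eef_rot: [179.9, 0.1, 173.0]
contact_force: [0.9, 0.4, -0.7]
gripper_width: 0.0594
```

Call:
{"name": "carry_out", "arguments": {"plan": [[[0,0,0.002],[0,0,0],130],[[0,0,0.002],[0,0,0],130],[[0,0,0],[0,0,0],130],[[0,0,0],[0,0,0],60],[[0,0,0],[0,0,0],40],[[0,0,0],[0,0,0],40],[[0,0,0],[0,0,0],40],[[0,0,-0.02],[0,0,0],40],[[0,0,-0.035],[0,0,0],40],[[0,0,-0.04],[0,0,0],40],[[0,0,-0.04],[0,0,0],40],[[0,0,-0.03],[0,0,0],40]]}}

```text
time_s: 32.18
tcp_pos: [0.5104, 0.3469, 0.3885]
eef_rot: [179.9, 0.1, 173.0]
contact_force: [0.5, 0.5, -0.0]
gripper_width: 0.0739
```

Call:
{"name": "carry_out", "arguments": {"plan": [[[0.02,-0.035,0],[0,0,0],40],[[0.02,-0.035,0],[0,0,0],40],[[0,-0.04,0],[0,0,0],40],[[0,-0.04,0],[0,0,0],40],[[0,-0.04,0],[0,0,0],0],[[0,-0.04,0],[0,0,0],0],[[0,-0.04,0],[0,0,0],0],[[0,-0.04,0],[0,0,0],0],[[0,-0.04,0],[0,0,0],0],[[0,-0.04,0],[0,0,0],0],[[0,-0.04,0],[0,0,0],0],[[0,-0.04,0],[0,0,0],0]]}}

```text
time_s: 33.18
tcp_pos: [0.412, -0.1164, 0.3853]
eef_rot: [180.0, 0.1, 173.0]
contact_force: [1.3, 0.3, 0.1]
gripper_width: 0.0876
```

```bash
python3 - <<'E'
from jars import *
st();jars('top');jars('scene');need((.406,-.203),.33,YC+180,'j2')
im=r.capture('top');cv2.imwrite('pics/t9.png',im[:,:,::-1].copy())
E
```

```text
{'time_s': 33.183, 'joints': [10.839, -2.708, -30.262, 0.001, -62.386, -107.835], 'tcp_pos': [0.412, -0.116, 0.385], 'eef_rot': [179.982, 0.057, 173.005], 'contact_force': [1.298, 0.296, 0.114], 'gripper_width': 0.088}
top [114, 200, 17, 17, 228] [0.512, 0.35, 0.066]
top [350, 214, 23, 23, 432] [0.44, -0.403, 0.066]
scene [268, 132, 11, 13, 110] [0.503, 0.348, 0.066]
scene [288, 206, 27, 19, 385] [0.634, -0.039, 0.066]
scene [202, 242, 21, 19, 317] [0.404, -0.21, 0.066]
scene [191, 302, 34, 40, 1059] [0.441, -0.424, 0.066]
j2 tool shift mm [-5.4, -84.0, 54.9] turn [-0.03, -0.04, -0.37] shift after turn [-4.8, -84.1, 54.9]
```

Call:
{"name": "carry_out", "arguments": {"plan": [[[-0.002,-0.028,0],[0,0,0],0],[[-0.002,-0.028,0],[0,0,0],0],[[0,-0.026,0.025],[0,0,0],0],[[0,0,0.03],[0,0,0],0],[[0,0,0],[0,0,0],0],[[0,0,0],[0,0,0],0]]}}

```text
time_s: 33.83
tcp_pos: [0.4068, -0.1959, 0.3293]
eef_rot: [-180.0, -0.2, 173.0]
contact_force: [-0.5, -0.0, 0.5]
gripper_width: 0.0874
```

```bash
python3 - <<'E'
from jars import *
need((.405,-.203),.215,YC+180,'j2')
c=cal('wrist');print(proj(0,(.405,-.203,.066),c));jars('wrist')
st()
E
```

```text
j2 tool shift mm [0.5, -7.2, 114.3] turn [-0.03, -0.21, 0.01] shift after turn [0.9, -7.2, 114.3]
[247.35993187 195.24484838]
wrist [209, 143, 74, 84, 4728] [0.398, -0.203, 0.066]
wrist [0, 186, 89, 58, 4238] [0.403, -0.367, 0.066]
wrist [145, 233, 15, 10, 113] [0.431, -0.284, 0.066]
{'time_s': 33.883, 'joints': [-0.55, 3.047, -32.434, 0.036, -54.564, -96.418], 'tcp_pos': [0.408, -0.196, 0.331], 'eef_rot': [-179.966, -0.042, 173.053], 'contact_force': [0.084, 0.293, 1.028], 'gripper_width': 0.087}
```

Call:
{"name": "carry_out", "arguments": {"plan": [[[0.001,-0.007,0.015],[0,0,0],0],[[0,0,0.035],[0,0,0],0],[[0,0,0.035],[0,0,0],0],[[0,0,0.025],[0,0,0],0],[[0,0,0.004],[0,0,0],0],[[0,0,0],[0,0,0],40],[[0,0,0],[0,0,0],70],[[0,0,0],[0,0,0],85],[[0,0,0],[0,0,0],130],[[0,0,0],[0,0,0],130],[[0,0,0],[0,0,0],130],[[0,0,0],[0,0,0],130]], "grip_force": 18}}

```text
time_s: 34.88
tcp_pos: [0.4058, -0.2034, 0.2174]
eef_rot: [-180.0, 0.2, 173.0]
contact_force: [-2.0, 2.2, 10.1]
gripper_width: 0.0595
```

```bash
python3 - <<'E'
from go import *
st();need(cs(-.046,.07),.40,YC+180,'front')
E
```

```text
{'time_s': 34.883, 'joints': [-1.616, 12.477, -40.248, 0.03, -37.12, -95.41], 'tcp_pos': [0.406, -0.203, 0.217], 'eef_rot': [-179.996, 0.156, 172.998], 'contact_force': [-1.961, 2.184, 10.107], 'gripper_width': 0.06}
front tool shift mm [46.9, 558.6, -182.8] turn [-0.0, 0.16, 0.01] shift after turn [47.5, 558.6, -182.6]
```

Call:
{"name": "carry_out", "arguments": {"plan": [[[0,0,-0.02],[0,0,0],130],[[0,0,-0.04],[0,0,0],130],[[0,0.03,-0.041],[0,0,0],130],[[0,0.04,-0.041],[0,0,0],130],[[0,0.04,-0.041],[0,0,0],130],[[0,0.04,0],[0,0,0],130],[[0,0.04,0],[0,0,0],130],[[0,0.04,0],[0,0,0],130],[[0,0.04,0],[0,0,0],130],[[0,0.04,0],[0,0,0],130],[[0,0.04,0],[0,0,0],130],[[0,0.04,0],[0,0,0],130]]}}

```text
time_s: 35.88
tcp_pos: [0.4488, 0.1586, 0.3699]
eef_rot: [179.9, 0.0, 173.0]
contact_force: [1.5, -0.6, -1.0]
gripper_width: 0.059
```

Call:
{"name": "carry_out", "arguments": {"plan": [[[0.02,0.04,0],[0,0,0],130],[[0.02,0.04,0],[0,0,0],130],[[0.007,0.04,0],[0,0,0],130],[[0,0.03,0],[0,0,0],130],[[0,0.0185,0],[0,0,0],130],[[0,0,0.03],[0,0,0],130],[[0,0,0.03],[0,0,0],130],[[0,0,0],[0,0,0],130],[[0,0,0],[0,0,0],130]]}}

```text
time_s: 36.63
tcp_pos: [0.4252, 0.3235, 0.3086]
eef_rot: [-179.8, -0.1, 173.0]
contact_force: [0.5, 0.6, -1.3]
gripper_width: 0.0594
```

```bash
python3 - <<'E'
from go import *
st();need(cs(-.046,.07),.2224,YC+180,'front')
E
```

```text
{'time_s': 36.633, 'joints': [58.302, 12.317, -24.527, 0.003, -53.365, -155.33], 'tcp_pos': [0.425, 0.323, 0.309], 'eef_rot': [-179.809, -0.085, 172.973], 'contact_force': [0.498, 0.557, -1.262], 'gripper_width': 0.059}
front tool shift mm [2.3, 33.6, 86.1] turn [-0.19, -0.09, -0.01] shift after turn [2.4, 33.3, 86.2]
```

Call:
{"name": "carry_out", "arguments": {"plan": [[[0.002,0.02,0],[0,0,0],130],[[0,0.0135,0],[0,0,0],130],[[0,0,0],[0,0,0],130],[[0,0,0.03],[0,0,0],130],[[0,0,0.03],[0,0,0],130],[[0,0,0.016],[0,0,0],130],[[0,0,0.006],[0,0,0],130],[[0,0,0.003],[0,0,0],130],[[0,0,0],[0,0,0],130],[[0,0,0],[0,0,0],130]]}}

```text
time_s: 37.47
tcp_pos: [0.4281, 0.3581, 0.2258]
eef_rot: [179.9, 0.1, 173.0]
contact_force: [0.2, -0.3, -1.3]
gripper_width: 0.0591
```

```bash
python3 - <<'E'
from go import *
st();need(cs(-.046,.07),.2224,YC+180,'front')
E
```

```text
{'time_s': 37.467, 'joints': [60.016, 20.075, -26.773, 0.028, -43.023, -157.049], 'tcp_pos': [0.428, 0.358, 0.226], 'eef_rot': [179.889, 0.068, 172.988], 'contact_force': [0.164, -0.309, -1.344], 'gripper_width': 0.059}
front tool shift mm [1.1, -1.4, 3.4] turn [0.11, 0.07, 0.0] shift after turn [1.1, -1.4, 3.4]
```

Release, rise, then back out in front of the case for a check picture.

Call:
{"name": "carry_out", "arguments": {"plan": [[[0,0,0.002],[0,0,0],130],[[0,0,0.002],[0,0,0],130],[[0,0,0],[0,0,0],130],[[0,0,0],[0,0,0],60],[[0,0,0],[0,0,0],40],[[0,0,0],[0,0,0],40],[[0,0,0],[0,0,0],40],[[0,0,-0.02],[0,0,0],40],[[0,0,-0.035],[0,0,0],40],[[0,0,-0.04],[0,0,0],40],[[0,0,-0.04],[0,0,0],40],[[0,0,-0.03],[0,0,0],40]]}}

```text
time_s: 38.47
tcp_pos: [0.4278, 0.3575, 0.3887]
eef_rot: [179.9, 0.1, 173.0]
contact_force: [0.0, 1.7, 0.1]
gripper_width: 0.0743
```

```bash
python3 - <<'E'
from go import *
st()
a=snap('scene','s10.png');b=snap('wrist','w10.png')
o=np.hstack([cv2.resize(a[70:200,210:330],(370,400),interpolation=cv2.INTER_CUBIC),cv2.resize(b,(430,322))[:,:]][:1]+[np.vstack([cv2.resize(b,(430,322)),np.zeros((78,430,3),np.uint8)])]);cv2.imwrite('pics/s10b.png',o[:,:,::-1])
E
```

```text
{'time_s': 38.467, 'joints': [60.023, 10.128, -15.774, 0.043, -63.954, -157.05], 'tcp_pos': [0.428, 0.357, 0.389], 'eef_rot': [179.883, 0.092, 172.992], 'contact_force': [0.021, 1.707, 0.119], 'gripper_width': 0.074}
```

View pics/s10b.png

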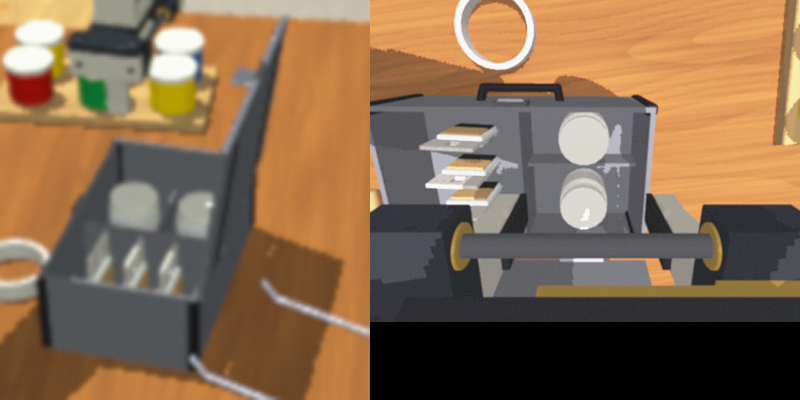

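The picture shows three packs standing in the right-hand bay (430–500, 130–200 in the wrist view) and both jars upright in their pockets at (583,138) and (583,200). Next is the lid.

Call:
{"name": "carry_out", "arguments": {"plan": [[[0,0,-0.034],[0,0,0],40],[[0,0,-0.034],[0,0,0],120],[[0,0,-0.034],[0,0,0],255],[[0,0,-0.034],[0,0,0],255],[[-0.038,-0.0117,0],[0,0,0],255],[[-0.038,-0.0117,0],[0,0,0],255],[[-0.038,-0.0117,0],[0,0,0],255],[[-0.038,-0.0117,0],[0,0,0],255],[[-0.038,-0.0117,0],[0,0,0],255],[[-0.038,-0.0117,0],[0,0,0],255],[[-0.012,0,0],[0,0,0],255],[[0,0,0],[0,0,0],255]]}}

```text
time_s: 39.57
tcp_pos: [0.6603, 0.2569, 0.5182]
eef_rot: [-179.8, -0.2, 172.8]
contact_force: [-0.7, 0.3, -1.2]
gripper_width: 0.0061
```

```bash
cat > lid.py <<'E'
from go import *
def at(): # fingertip front corner in case frame
    p=np.array(r.get_state()['tcp_pos']);a=Cs[2];d=p[:2]-Cs[:2]
    return np.round([np.cos(a)*d[0]+np.sin(a)*d[1]-.0095,-np.sin(a)*d[0]+np.cos(a)*d[1],p[2]-.178],4)
def corner(th,s=.158,t=.008): return np.array([.0925-s*np.cos(th)+t*np.sin(th),.103+s*np.sin(th)+t*np.cos(th)])
E
python3 - <<'E'
from lid import *
st();print('corner at',at())
a=snap('top','t11.png')
prev=None
for th in[1.705,1.6,1.5,1.4,1.3,1.2,1.1,1.,.9,.8,.7,.6,.5,.4,.3,.2,.1,.06,0]:
    c=corner(th);print(th,c.round(4),None if prev is None else ((prev-c)*1e3).round(1));prev=c
E
```

```text
{'time_s': 39.567, 'joints': [36.969, 21.551, 16.572, 0.004, -85.236, -134.198], 'tcp_pos': [0.66, 0.257, 0.518], 'eef_rot': [-179.847, -0.151, 172.771], 'contact_force': [-0.678, 0.265, -1.235], 'gripper_width': 0.006}
corner at [ 0.1884 -0.0006  0.3402]
1.705 [0.1216 0.2585] None
1.6 [0.1051 0.2607] [16.5 -2.2]
1.5 [0.0893 0.2612] [15.8 -0.5]
1.4 [0.0735 0.2601] [15.8  1.1]
1.3 [0.0579 0.2574] [15.6  2.7]
1.2 [0.0427 0.2532] [15.2  4.2]
1.1 [0.028  0.2474] [14.7  5.7]
1.0 [0.0139 0.2403] [14.1  7.2]
0.9 [0.0006 0.2317] [13.3  8.5]
0.8 [-0.0118  0.2219] [12.4  9.8]
0.7 [-0.0232  0.2109] [11.4 11. ]
0.6 [-0.0334  0.1988] [10.2 12.1]
0.5 [-0.0423  0.1858] [ 8.9 13. ]
0.4 [-0.0499  0.1719] [ 7.6 13.9]
0.3 [-0.0561  0.1573] [ 6.2 14.6]
0.2 [-0.0608  0.1422] [ 4.7 15.1]
0.1 [-0.0639  0.1267] [ 3.2 15.5]
0.06 [-0.0647  0.1205] [0.8 6.3]
0 [-0.0655  0.111 ] [0.8 9.5]
```

Call:
{"name": "carry_out", "arguments": {"plan": [[[0,0,0.03],[0,0,0],255],[[0,0,0.03],[0,0,0],255],[[0,0,0.02],[0,0,0],255],[[0.015,0,0],[0,0,0],255],[[0.025,0,0],[0,0,0],255],[[0.02,0,0],[0,0,0],255],[[0.015,0,0],[0,0,0],255],[[0.016,0,0],[0,0,0],255],[[0.016,0,0],[0,0,0],255],[[0.016,0,0.001],[0,0,0],255]]}}

```text
time_s: 40.45
tcp_pos: [0.5337, 0.2739, 0.4409]
eef_rot: [179.9, 0.1, 173.0]
contact_force: [1.8, 0.7, -0.6]
gripper_width: 0.0001
```

```bash
python3 - <<'E'
from lid import *
st();print('corner at',at())
E
```

```text
{'time_s': 40.45, 'joints': [45.82, 12.275, -6.068, 0.025, -71.55, -142.793], 'tcp_pos': [0.534, 0.274, 0.441], 'eef_rot': [179.929, 0.084, 173.035], 'contact_force': [1.817, 0.689, -0.628], 'gripper_width': 0.0}
corner at [0.0607 0.0007 0.2629]
```

Call:
{"name": "carry_out", "arguments": {"plan": [[[0.0155,0,0.006],[0,0,0],255],[[0.015,0,0.007],[0,0,0],255],[[0.014,0,0.0075],[0,0,0],255],[[0.0135,0,0.0085],[0,0,0],255],[[0.0125,0,0.01],[0,0,0],255],[[0.0115,0,0.011],[0,0,0],255],[[0.01,0,0.012],[0,0,0],255],[[0.009,0,0.013],[0,0,0],255],[[0.0075,0,0.014],[0,0,0],255]]}}

```text
time_s: 41.2
tcp_pos: [0.426, 0.2869, 0.3515]
eef_rot: [179.9, 0.1, 173.1]
contact_force: [-0.5, -0.1, 0.6]
gripper_width: 0.0003
```

```bash
python3 - <<'E'
from lid import *
st();print('corner at',at())
a=snap('top','t12.png');b=snap('scene','s12.png')
E
```

```text
{'time_s': 41.2, 'joints': [55.892, 7.781, -23.884, -0.002, -58.219, -152.835], 'tcp_pos': [0.426, 0.287, 0.352], 'eef_rot': [179.896, 0.051, 173.056], 'contact_force': [-0.48, -0.099, 0.559], 'gripper_width': 0.0}
corner at [-0.0479  0.0006  0.1735]
```

Call:
{"name": "carry_out", "arguments": {"plan": [[[0.006,0,0.014],[0,0,0],255],[[0.005,0,0.014],[0,0,0],255],[[0.003,0,0.012],[0,0,0],255],[[0.001,0,0.008],[0,0,0],255],[[0,0,0],[0,0,0],255],[[0,0,0],[0,0,0],255]]}}

```text
time_s: 41.8
tcp_pos: [0.4127, 0.2888, 0.3037]
eef_rot: [-180.0, 0.0, 173.0]
contact_force: [0.8, 0.2, 0.5]
gripper_width: 0.0003
```

```bash
python3 - <<'E'
from lid import *
st();print('corner at',at())
E
```

```text
{'time_s': 41.8, 'joints': [57.367, 9.809, -28.606, 0.021, -51.595, -154.374], 'tcp_pos': [0.413, 0.289, 0.304], 'eef_rot': [-179.983, 0.01, 173.006], 'contact_force': [0.823, 0.202, 0.539], 'gripper_width': 0.0}
corner at [-0.0612  0.0008  0.1257]
```

Call:
{"name": "carry_out", "arguments": {"plan": [[[0.002,0,0.002],[0,0,0],255],[[0,0,0.002],[0,0,0],255],[[0,0,0.002],[0,0,0],255],[[0,0,0.002],[0,0,0],255],[[0,0,0],[0,0,0],255]]}}

```text
time_s: 42.22
tcp_pos: [0.4106, 0.2888, 0.295]
eef_rot: [-180.0, -0.0, 173.0]
contact_force: [-0.5, 0.8, 0.8]
gripper_width: 0.0006
```

Call:
{"name": "carry_out", "arguments": {"plan": [[[0,0,0.0015],[0,0,0],255],[[0,0,0.0015],[0,0,0],255],[[0,0,0],[0,0,0],255]]}}

```text
time_s: 42.47
tcp_pos: [0.4105, 0.2888, 0.2919]
eef_rot: [-180.0, -0.0, 173.0]
contact_force: [-0.1, -0.1, 0.7]
gripper_width: 0.0
```

Call:
{"name": "carry_out", "arguments": {"plan": [[[0,0,0.001],[0,0,0],255],[[0,0,0.001],[0,0,0],255],[[0,0,0],[0,0,0],255]]}}

```text
time_s: 42.72
tcp_pos: [0.4106, 0.2888, 0.29]
eef_rot: [-180.0, -0.0, 173.0]
contact_force: [0.1, 0.2, -0.3]
gripper_width: 0.0007
```

Call:
{"name": "carry_out", "arguments": {"plan": [[[0,0,0.0015],[0,0,0],255],[[0,0,0.0015],[0,0,0],255],[[0,0,0],[0,0,0],255]]}}

```text
time_s: 42.97
tcp_pos: [0.4106, 0.2889, 0.2892]
eef_rot: [180.0, 0.0, 173.0]
contact_force: [-7.7, -3.8, 21.8]
gripper_width: 0.0005
```

Call:
{"name": "carry_out", "arguments": {"plan": [[[0,0,0.0015],[0,0,0],255],[[0,0,0],[0,0,0],255]]}}

```text
time_s: 43.13
tcp_pos: [0.4105, 0.2889, 0.289]
eef_rot: [180.0, 0.1, 173.1]
contact_force: [-13.8, -5.9, 35.5]
gripper_width: 0.0003
```

```bash
python3 - <<'E'
from lid import *
st();print('corner at',at())
b=snap('scene','s13.png');a=snap('wrist','w13.png')
o=np.hstack([cv2.resize(b[90:200,200:330],(400,338),interpolation=cv2.INTER_CUBIC),cv2.resize(a,(400,338))]);cv2.imwrite('pics/s13b.png',o[:,:,::-1])
E
```

```text
{'time_s': 43.133, 'joints': [57.622, 10.636, -29.894, 0.074, -49.399, -154.616], 'tcp_pos': [0.411, 0.289, 0.289], 'eef_rot': [179.96, 0.082, 173.054], 'contact_force': [-13.849, -5.899, 35.524], 'gripper_width': 0.0}
corner at [-0.0634  0.0006  0.111 ]
```

View pics/s13b.png

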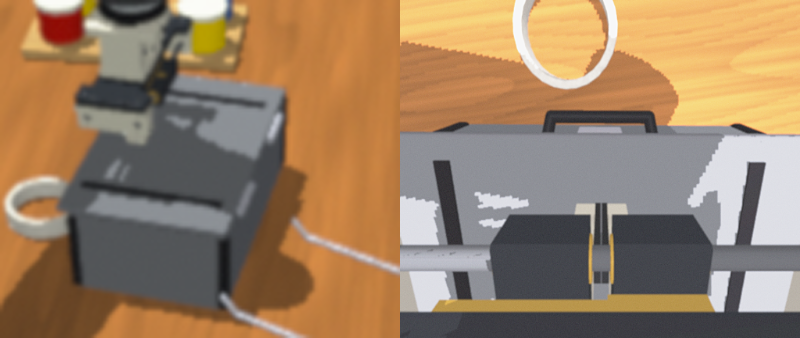

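Call:
{"name": "carry_out", "arguments": {"plan": [[[0,0,-0.005],[0,0,0],255],[[0,0,-0.02],[0,0,0],255],[[0,0,0],[0,0,0],255],[[0,0,0],[0,0,0],255],[[0,0,0],[0,0,0],255],[[0,0,0.015],[0,0,0],255],[[0,0,0.004],[0,0,0],255],[[0,0,0],[0,0,0],255],[[0,0,0],[0,0,0],255]]}}

```text
time_s: 43.98
tcp_pos: [0.4105, 0.2887, 0.2912]
eef_rot: [-179.9, -0.0, 173.0]
contact_force: [0.5, 0.9, 1.1]
gripper_width: 0.0006
```

Call:
{"name": "carry_out", "arguments": {"plan": [[[0,0,0.001],[0,0,0],255],[[0,0,0.001],[0,0,0],255],[[0,0,0],[0,0,0],255]]}}

```text
time_s: 44.23
tcp_pos: [0.4106, 0.2889, 0.2898]
eef_rot: [180.0, -0.0, 173.0]
contact_force: [0.3, 0.2, -0.4]
gripper_width: 0.0003
```

Call:
{"name": "carry_out", "arguments": {"plan": [[[0,0,-0.01],[0,0,0],255],[[0,0,-0.03],[0,0,0],255],[[0,0,-0.04],[0,0,0],255],[[0,0,-0.04],[0,0,0],255],[[0,0,-0.03],[0,0,0],255],[[0,0,0],[0,0,0],255],[[0,0,0],[0,0,0],255],[[0,0,0],[0,0,0],255],[[0,0,0],[0,0,0],255]]}}

```text
time_s: 44.98
tcp_pos: [0.4103, 0.2885, 0.4391]
eef_rot: [-179.9, -0.1, 173.0]
contact_force: [-0.4, 0.3, -0.4]
gripper_width: 0.0001
```

```bash
python3 - <<'E'
from lid import *
st()
b=snap('scene','s14.png');a=cv2.imread('pics/s13.png')[:,:,::-1]
# lid front-right area, held vs released
d=np.abs(a[150:200,205:290].astype(int)-b[150:200,205:290]).mean();print('diff',d)
r.close_job()
E
```

```text
{'time_s': 44.983, 'joints': [57.59, 2.753, -17.519, -0.019, -69.812, -154.616], 'tcp_pos': [0.41, 0.289, 0.439], 'eef_rot': [-179.932, -0.052, 172.967], 'contact_force': [-0.353, 0.29, -0.428], 'gripper_width': 0.0}
diff 7.108705882352941
the job is handed in; nothing more can be done
```

The loan kit is packed, the lid is shut, and I handed the job in at 45 s.

- **Packs:** Three squeegee packs were present, two on hook 3 and one on hook 1. I lifted each one over its hook's upturned tip. Whenever I read the tool force during the removals, it was under 6 N. They stand in the right-hand bay.
- **Jars:** Both stand upright in the left-hand bay, one in each pocket.
- **Left alone:** When I last saw the knife card, just before taking the third pack off, it was hanging on its hook. I had no cause to touch the other bench items, but I did not measure them again at the end.
- **Lid:** I pressed it to a stop at about 36 N on the upward reading, about 39 N overall, close to the 40 N limit. I then let go and lowered the fingertips to about 1 mm above that stop. They met no resistance, so the lid had not sprung back to the catch position, which would be about 9 mm higher.

My last check, comparing the case's near end with the lid held and then released, gave a mean difference of about 7 grey levels. That is not zero and I did not look into it; moved shadows from the arm may explain it, so it confirms nothing either way. I have no direct reading of the lid angle, so the evidence that it is shut is the touch check and a picture taken while I was pressing. The last view of the packs and jars was just before the lid came down.

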